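# Warming plate shutdown: sweep switches off, slide tins to the mat, hang guard

## Task

The tins are warm enough: switch off all four toggles of the grey switch box with one finger drag along the bank, from its left end to its right, not taking the finger away until all four are off. Then slide every tin along the worktop, without lifting or tipping it, from the black warming plate until it stands wholly on the cork mat, and last hang the orange guard by its two holes on the two pins of the switch box, so that it hangs upright in front of the switches. Leave the other kitchen things where they are.

Things in the scene. Friction and masses are not known exactly. Their poses are not given: they have to be found in the camera images.
- switch_box: Fixed grey box, 60 (x) x 310 (y) x 95 mm high, nothing taller at the bank. Origin at the centre of its underside; x points away from the robot, y to the left along the bank, z up; front face at x = -30 mm. On the face four white toggles in a row, 55 mm above the worktop, and two pins (see pins_mid). It shifts, and turns up to 0.12 rad, from run to run.
- bank_left (a point): Point on the front face at the pivot of the leftmost toggle (sw1), 55 mm above the worktop; axes as the box.
- bank_right (a point): The same for the rightmost toggle (sw4), 108 mm from bank_left.
- pins_mid (a point): Point midway between the pins, 40 mm out from the face, 80 mm above the worktop; axes as the box. The pins stand 125 mm left and right of it (y): each a black collar of 20 mm diameter reaching 30 mm out from the face, then a steel pin of 8 mm diameter out to 59 mm from the face, its axis rising from 80 to 83 mm above the worktop towards the tip.
- sw1 (a joint): Toggle 1 from the left: white rod 8 mm thick, 30 mm long, on an upright pivot 6 mm before the face; pivots 36 mm apart. 0: straight out; positive: leaning left (+y), on (starts at 0.2 to 0.4, stop 0.4); negative: folded right, off (below -0.6; stop -1.5, where it reaches 12 mm out from the face). Stays where left; about 1 N at its end moves it.
- sw2 (a joint): Toggle 2 from the left: white rod 8 mm thick, 30 mm long, on an upright pivot 6 mm before the face; pivots 36 mm apart. 0: straight out; positive: leaning left (+y), on (starts at 0.2 to 0.4, stop 0.4); negative: folded right, off (below -0.6; stop -1.5, where it reaches 12 mm out from the face). Stays where left; about 1 N at its end moves it.
- sw3 (a joint): Toggle 3 from the left: white rod 8 mm thick, 30 mm long, on an upright pivot 6 mm before the face; pivots 36 mm apart. 0: straight out; positive: leaning left (+y), on (starts at 0.2 to 0.4, stop 0.4); negative: folded right, off (below -0.6; stop -1.5, where it reaches 12 mm out from the face). Stays where left; about 1 N at its end moves it.
- sw4 (a joint): Toggle 4 from the left: white rod 8 mm thick, 30 mm long, on an upright pivot 6 mm before the face; pivots 36 mm apart. 0: straight out; positive: leaning left (+y), on (starts at 0.2 to 0.4, stop 0.4); negative: folded right, off (below -0.6; stop -1.5, where it reaches 12 mm out from the face). Stays where left; about 1 N at its end moves it.
- guard: Loose upright orange plate, 250 g, 6 (x) x 290 (y) mm, 76 mm high, standing on two black feet (48 mm long in x, 14 wide, 8 high, at y = +-95 mm). Origin at the centre of its underside. Black grip tab on top in the middle: see tab_grip. Front and back are alike: it may hang either way round. Hung, its underside is about 15 mm above the worktop; it fits only over toggles that are off.
- holes_mid (a point): Point midway between the guard's two through holes, in mid-thickness, 62 mm above its underside; each hole is 17 mm in diameter, 125 mm to either side (y).
- tab_grip (a point): Upper part of the guard's grip tab, 118 mm above its underside; axes as the guard. The tab is 10 mm thick (x; pinch it so), 60 mm wide (y), and spans 76 to 135 mm above the underside.
- warming_plate: Black square film flush with the worktop (below 2 mm, nothing to bump on), 220 x 240 mm, four grey circles; the tins start on it. Origin at its centre.
- cork_mat: Thin flat cork square flush with the worktop (below 2 mm, nothing to bump on), 250 x 250 mm. Origin at its centre, x and y along its sides. It lies to the left or the right of the warming plate; the guard stands on the other side. Beware on the right: a wall cupboard hangs 0.57 m above the worktop where world y < -0.35 and x > 0.54 m, in the way of a high wrist.
- tin_a: Closed flat tin, golden top, blue label, 86 mm in diameter, 40 mm high, 230 g (+-30%). It stands on the warming plate. Origin at the centre of its underside. Some runs have fewer tins: an absent one reads None.
- tin_b: Closed flat tin, golden top, blue label, 86 mm in diameter, 40 mm high, 230 g (+-30%). It stands on the warming plate. Origin at the centre of its underside. Some runs have fewer tins: an absent one reads None.
- tin_c: Closed flat tin, golden top, blue label, 86 mm in diameter, 40 mm high, 230 g (+-30%). It stands on the warming plate. Origin at the centre of its underside. Some runs have fewer tins: an absent one reads None.
- tin_d: Closed flat tin, golden top, blue label, 86 mm in diameter, 40 mm high, 230 g (+-30%). It stands on the warming plate. Origin at the centre of its underside. Some runs have fewer tins: an absent one reads None.
- spice: Bystander: spice jar, 44 mm diameter, 105 mm high; leave it alone. Origin at the centre of its underside.
- kitchen_timer: Bystander: red and white wind-up timer, 62 mm diameter, 45 mm high; leave it alone. Origin at the centre of its underside.
- bottle: Bystander: white plastic bottle, 77 mm diameter, 196 mm high; leave it alone. Origin at the centre of its underside.

How it is judged:
On the way, in this order (a step that is already met when the one before it is completed fails the run):
1. all four toggles are off (value of joint each of sw1, sw2, sw3, sw4 below -0.6 rad), for 0.2 s.
2. every tin that is there stands wholly on the cork mat (x of tin_a in the frame of cork_mat between -0.084 and 0.084 m and y of tin_a in the frame of cork_mat between -0.084 and 0.084 m and angle between each of tin_a, tin_b, tin_c, tin_d's own z axis and vertical below 0.2 rad and height (world z) of each of tin_a, tin_b, tin_c, tin_d below 0.01 m and x of tin_b in the frame of cork_mat between -0.084 and 0.084 m and y of tin_b in the frame of cork_mat between -0.084 and 0.084 m and x of tin_c in the frame of cork_mat between -0.084 and 0.084 m and y of tin_c in the frame of cork_mat between -0.084 and 0.084 m and x of tin_d in the frame of cork_mat between -0.084 and 0.084 m and y of tin_d in the frame of cork_mat between -0.084 and 0.084 m), for 0.2 s.
3. the guard hangs by both holes on the two pins (x of holes_mid in the frame of pins_mid between -0.014 and 0.014 m and y of holes_mid in the frame of pins_mid between -0.01 and 0.01 m and z of holes_mid in the frame of pins_mid between -0.01 and 0.005 m and angle between the y axis of guard and the y axis of switch_box, either way round below 0.12 rad and angle between guard's own z axis and vertical below 0.3 rad), for 0.2 s.
At the end, for the whole second after the job is handed in: Toggles below -0.6 rad; every tin present flat and wholly on the cork mat (2 mm over its edge allowed); guard hung: holes_mid from pins_mid within 14 mm in x, 10 mm in y, -10 to +5 mm in z of the box, square within 0.12 rad, upright within 0.3 rad; all at rest (all of step 1 and all of step 2 and all of step 3 and linear speed of each of tin_a, tin_b, tin_c, tin_d, guard below 0.02 m/s); the robot touches nothing.
It fails at once if the fingers leave the bank (grasp point more than 150 mm above the worktop, or more than 150 mm in front of the switch box's face) while some toggles are off and others still on (value of joint any of sw1, sw2, sw3, sw4 below -0.6 rad and value of joint any of sw1, sw2, sw3, sw4 above -0.6 rad and (height (world z) of the grasp point above 0.15 m or x of the grasp point in the frame of switch_box below -0.18 m)).
It fails at once if a tin is put on the cork mat (centre within 130 mm of the mat's centre) while a toggle is still on (value of joint any of sw1, sw2, sw3, sw4 above -0.6 rad and horizontal distance between any of tin_a, tin_b, tin_c, tin_d and cork_mat below 0.13 m).
It fails at once if a tin is lifted more than 20 mm off the worktop, or tipped over (height (world z) of any of tin_a, tin_b, tin_c, tin_d above 0.02 m or angle between any of tin_a, tin_b, tin_c, tin_d's own z axis and vertical above 0.8 rad).
It fails at once if the spice jar, timer or bottle is shifted more than 30 mm (distance of any of spice, kitchen_timer, bottle from where it was at the start of the episode above 0.03 m).
Of tin_a, tin_b, tin_c, tin_d only 3 to 4 are there at a start; the rules pass over those that are not, and their reading is None.
At some moment in a run one of tin_a, tin_b, tin_c, tin_d may be knocked a few centimetres aside while the robot is not near it.
It also fails if it takes over 210 s, if anything falls off the work surface, if the arm or the gripper's body presses on something with over 40 N, if the wrist force passes 120 N, or if a joint passes its speed limit or range.

## Robot

A 6-joint arm with a two-finger parallel gripper is mounted at the origin on a cart in front of the work surface, level with it; the furniture and walls round the work are solid. World frame = base frame: x ahead of the robot, y to its left, z up, the work surface at z = 0. Lengths are in m, angles in rad, forces in N, time in s.
With the tool pointing down it reaches from about 0.325 to 0.925 m from the base axis. Payload 3.1 kg.
Tool frame: the origin (TCP) lies on the front face of the gripper's body, between the roots of the fingers; the fingertips stand 73 mm ahead of it and the grasp point (between the pads) lies 54 mm ahead of it; z points along the fingers, x is the direction in which the jaws open and shut, and the axes are right-handed (so a half turn about z gives the same grasp; the last joint's range is limited). The gripper opens to 85 mm and grips with 20 to 120 N. Pads are 22 mm wide; open, the fingers measure 114 mm over their backs; the gripper's body (76 mm by 85 mm) begins 54 mm behind the grasp point. The pads swing forward as they close: fully open they stand 13 mm farther back than shut.
Start: joints at [-1.274, 0.217, 1.613, -0, 1.311, -0.112], TCP at [0.248, -0.574, 0.304] pointing down, gripper open.
Joint ranges: [-2.75, 2.75], [-0.78, 2.1], [0.31, 2.55], [-1.13, 4.27], [0.13, 2.63], [-2.58, 2.58]. Speed limits (rad/s): [2.79, 2.79, 3.14, 3.14, 3.14, 3.14].

## Interface

Orientations are given as a unit quaternion [x, y, z, w].
In Python, from cell import telemetry, eyes, robot gives the robot as it stands.
- The arm moves only by the tool carry_out, never from a script. Its argument "plan" is a list of rows, each a list of 5 numbers: the opening, from 0 (shut) to 1 (fully open), then the shift along the world's x, y, z in m, then the turn about the world's z in degrees. In form: [[gripper, tx, ty, tz, twist], ...]. A call has 1 to 12 rows; each row shifts and turns the commanded pose from where the row before left it; what a row does not reach is not made up. A row lasts 1/12 s, in which the tool goes at most 41.7 mm and 7.16 degrees, less where a joint would pass 70% of its speed; a pose out of reach is approached as far as the arm can. A call with a gripper value outside its range is refused whole. The fingers move at their own pace and stop on an object; "force" is the grip in N (left out, the last holds). Time passes only in rows, so rows that do not move let the fingers close. It gives the time, the measured TCP pose, the force and the opening at its end, in the units of the state.
- telemetry.get_obs(): the state, without advancing time (a new reading comes with each control period).
- eyes.read_camera(name): name is "scene" or "top" or "wrist"; returns (picture, depth): 420x560x3 uint8, red, green, blue; 420x560 float32, m along the optical axis (not along the pixel's ray), 0 where there is no reading.
- eyes.camera_info(name): a dict with "camera_matrix" (3x3 intrinsics, pixels), "k1" (the pictures are not rectified: a ray, as slopes to the right and down, at radius r is drawn at 1 + k1 r^2 times it, then the intrinsics apply), "R" (3x3) and "t" (3): a world point X has camera coordinates R X + t. Camera axes: x right, y down, z forward; pixel columns grow to the right and rows downward; lengths in m; the calibration is good to about 2 mm. A picture is of the moment at which its call begins: read the wrist's pose just before it. camera_info takes no time and is no camera call; for the wrist camera it gives the pose at the moment of the call.
- robot.hand_in(): hands the job in, once; it reports no verdict.
The state is a dict: "t": time; "joints": joint angles; "qd": joint speeds; "effort": joint torques, N m; "position": TCP position; "tcp_rot": TCP orientation; "ft_force": force on the tool from outside, world axes, zero at the start; "torque": the same for the moment, N m; "gripper_width": finger opening in m.
Only numpy, scipy, OpenCV 4.12 (cv2) and the standard library are available. Lean on these libraries where they do the work, as an engineer would, in place of code of your own. Each camera call takes 0.05 s, during which the arm holds its last target.

## Working session

There is one attempt and no reset: what is moved stays moved. The work goes in short steps, Python scripts to look and compute and a tool call to move; the robot and the scene stay as the last step left them, time stands still between calls to the robot, and variables do not carry over. Pictures are saved under pics/ and viewed, and the job is handed in when it is done.

Besides the shell and the picture viewer there is one more tool, called after "Emit:" as name(argument=value, ...), one argument or row to a line, values as JSON. carry_out: Moves the arm, as the interface text tells. Its arguments: {"type":"object","properties":{"plan":{"type":"array","items":{"type":"array","items":{"type":"number"}}},"force":{"type":"number"}},"required":["plan"]}

```bash
ls; mkdir -p pics
cat > h.py <<'E'
import numpy as np, cv2
from cell import telemetry, eyes, robot
def shot(name,fn=None):
    info=eyes.camera_info(name); im,d=eyes.read_camera(name)
    if fn: cv2.imwrite('pics/'+fn,im[:,:,::-1])
    return im,d,info
def ray(info,px):
    K=np.array(info['camera_matrix'],float);k=info['k1']
    px=np.atleast_2d(np.array(px,float))
    n=cv2.undistortPoints(px.reshape(-1,1,2),K,np.array([k,0,0,0,0.])).reshape(-1,2)
    R=np.array(info['R']);t=np.array(info['t'])
    d=np.c_[n,np.ones(len(n))]@R
    return -R.T@t,d
def onz(info,px,z):
    o,d=ray(info,px); s=(z-o[2])/d[:,2]
    return o+s[:,None]*d
def proj(info,X):
    X=np.atleast_2d(X); c=X@np.array(info['R']).T+np.array(info['t']); n=c[:,:2]/c[:,2:]
    n=n*(1+info['k1']*(n**2).sum(1,keepdims=True)); K=np.array(info['camera_matrix'])
    return n@K[:2,:2].T+K[:2,2]
def cloud(info,d):
    v,u=np.mgrid[:d.shape[0],:d.shape[1]]
    px=np.c_[u.ravel(),v.ravel()]; o,r=ray(info,px)
    return (o+r*d.reshape(-1,1)).reshape(d.shape+(3,))
E
python3 - <<'E'
from h import *
s=telemetry.get_obs();print({k:np.round(v,3) for k,v in s.items()})
for n in ['scene','top','wrist']:
    im,d,i=shot(n,n+'0.png'); print(n,np.round(-np.array(i['R']).T@i['t'],3),np.round(i['camera_matrix'],1).tolist(),i['k1'])
E
```

```text
pics
{'t': np.float64(0.0), 'joints': array([-1.274,  0.218,  1.615, -0.   ,  1.311, -0.112]), 'qd': array([-0.   ,  0.   , -0.001, -0.   , -0.002,  0.   ]), 'effort': array([ 2.0000e-03, -3.9684e+01, -3.0386e+01, -0.0000e+00,  1.0000e-02,
        0.0000e+00]), 'position': array([ 0.248, -0.573,  0.303]), 'tcp_rot': array([ 0.836, -0.549, -0.001, -0.001]), 'ft_force': array([-0.268,  0.991,  0.506]), 'torque': array([ 0.007, -0.029,  0.004]), 'gripper_width': np.float64(0.085)}
scene [-0.423  0.473  0.904] [[475.9, 0.0, 276.9], [0.0, 475.9, 217.5], [0.0, 0.0, 1.0]] -0.06941066082603951
top [0.149 0.017 1.583] [[541.7, 0.0, 285.4], [0.0, 541.7, 210.1], [0.0, 0.0, 1.0]] -0.09861408046563794
wrist [ 0.327 -0.54   0.372] [[360.4, 0.0, 277.3], [0.0, 360.4, 208.1], [0.0, 0.0, 1.0]] -0.09730954228189889
```

View pics/scene0.png

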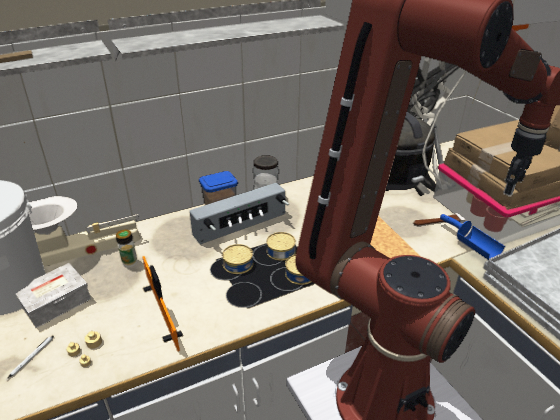

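View pics/top0.png

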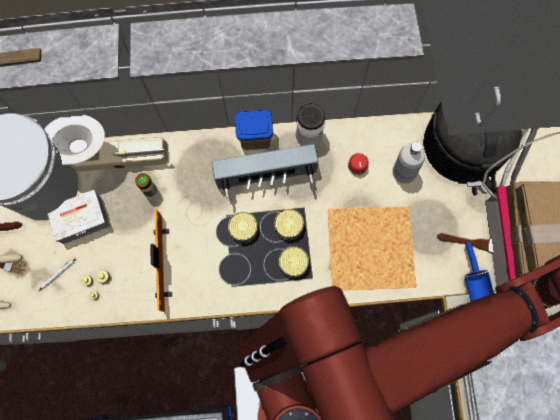

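View pics/wrist0.png

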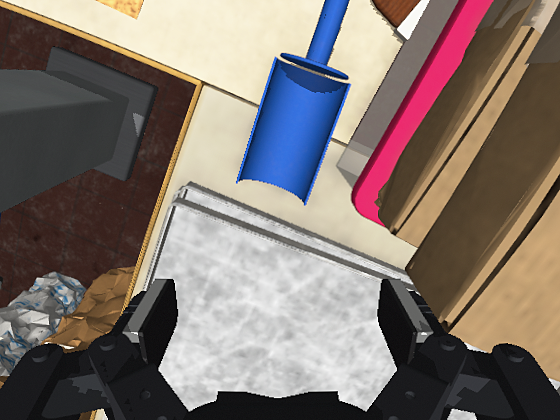

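The top view shows three tins at about (243,228), (289,225) and (293,262). The mat is centred near (371,247), and the switch box lies around (265,165). The guard is at (158,260) with its width along world x. The bystanders are the spice jar at (145,184), the timer at (358,163) and the bottle at (408,160).

```bash
cat > m0.py <<'E'
from h import *
im,d,i=shot('top','top1.png'); P=cloud(i,d)
hsv=cv2.cvtColor(im,cv2.COLOR_RGB2HSV)
big=cv2.resize(im[120:320,120:440],None,fx=2.5,fy=2.5,interpolation=cv2.INTER_CUBIC); cv2.imwrite('pics/top1z.png',big[:,:,::-1])
# tins by depth: height 0.03-0.05 in plate area
v,u=np.mgrid[:420,:560]
def comps(m,minA):
    n,l,st,c=cv2.connectedComponentsWithStats(m.astype(np.uint8))
    return [(l==k,st[k],c[k]) for k in range(1,n) if st[k][4]>=minA]
m=(P[...,2]>0.032)&(P[...,2]<0.048)&(u>200)&(u<330)&(v>200)&(v<290)
for mk,st,c in comps(m,80):
    print('tin',st[4],np.round(onz(i,c,0.04)[0],4),np.median(P[mk][:,2]))
m=(hsv[...,0]>8)&(hsv[...,0]<20)&(hsv[...,1]>110)&(hsv[...,2]>120)&(P[...,2]<.02)&(u>300)
m=cv2.morphologyEx(m.astype(np.uint8),cv2.MORPH_CLOSE,np.ones((7,7)))
for mk,st,c in comps(m,2000):
    cs,_=cv2.findContours(mk.astype(np.uint8),0,2); r=cv2.minAreaRect(np.vstack(cs)); b=cv2.boxPoints(r)
    W=onz(i,b,0.001); print('mat',np.round(W,4).tolist(),'c',W.mean(0).round(4),'sides',np.linalg.norm(W-np.roll(W,1,0),axis=1))
# box top
m=(np.abs(P[...,2]-0.095)<0.008)&(u>205)&(u<325)&(v>140)&(v<200)
for mk,st,c in comps(m,300):
    cs,_=cv2.findContours(mk.astype(np.uint8),0,2); r=cv2.minAreaRect(np.vstack(cs)); W=onz(i,cv2.boxPoints(r),0.095)
    print('box',st,np.round(W,4).tolist(),W.mean(0),np.linalg.norm(W-np.roll(W,1,0),axis=1),np.median(P[mk][:,2]))
m=(hsv[...,0]>5)&(hsv[...,0]<20)&(hsv[...,1]>180)&(u>140)&(u<175)&(v>200)&(v<320)
print('orange',m.sum(),np.percentile(P[m][:,2],[2,10,50,90,98]))
E
python3 m0.py
```

```text
tin 572 [ 0.5475 -0.0296  0.04  ] 0.03663477448364183
tin 585 [0.549  0.1068 0.04  ] 0.03699118579764771
tin 597 [ 0.4325 -0.0339  0.04  ] 0.03654225182086934
mat [[0.591, -0.1529, 0.001], [0.5813, -0.4119, 0.001], [0.3325, -0.3862, 0.001], [0.3436, -0.1376, 0.001]] c [ 0.4621 -0.2721  0.001 ] sides [0.24794026 0.25917213 0.25013199 0.24894076]
box [ 212  144  106   45 2032] [[0.7392, 0.1835, 0.095], [0.7685, -0.1263, 0.095], [0.6778, -0.1312, 0.095], [0.6498, 0.1737, 0.095]] [0.70881598 0.02493846 0.095     ] [0.08990782 0.31116761 0.09077049 0.30611904] 0.0937826011367412
orange 510 [0.01761066 0.02624738 0.05449309 0.07713817 0.08360891]
```

View pics/top1z.png

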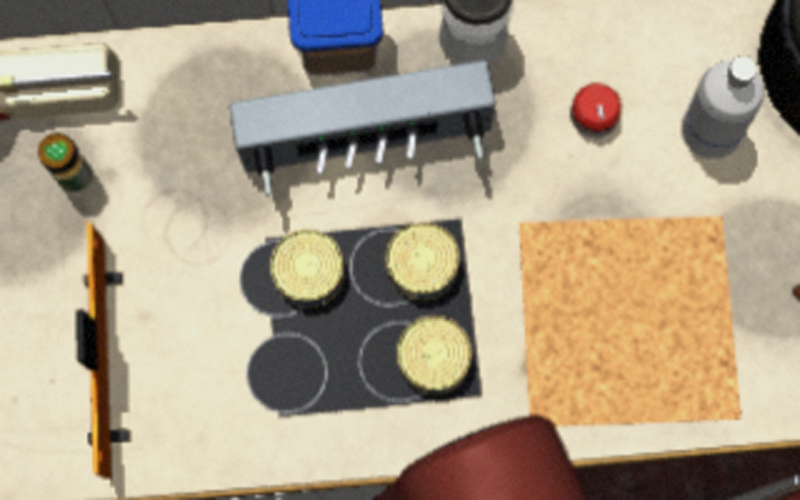

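Emit:
carry_out(
  plan=[
    [0,0.02,0.035,0.01,-1.5],
    [0,0.02,0.035,0.01,-1.5],
    [0,0.02,0.035,0.01,-1.5],
    [0,0.02,0.035,0.01,-1.5],
    [0,0.02,0.035,0.01,-1.5],
    [0,0.02,0.035,0.01,-1.5],
    [0,0.02,0.035,0,-1.5],
    [0,0.02,0.035,0,-1.5],
    [0,0.01,0.035,0,-1.5],
    [0,0,0.035,0,-1.5],
    [0,0,0.035,0,-1.5],
    [0,0,0.035,0,-1.5],
  ],
)

```text
t: 1.2
position: [0.4182, -0.1517, 0.3637]
tcp_rot: [0.739, -0.673, -0.0, -0.0]
ft_force: [0.2, 0.6, 0.9]
gripper_width: 0.0002
```

Emit:
carry_out(
  plan=[
    [0,0,0.035,0,0],
    [0,0,0.035,0,0],
    [0,0,0.035,0,0],
    [0,0,0.035,0,0],
    [0,0,0.035,0,0],
    [0,0,0.02,0,0],
    [0,0,0,0,0],
  ],
)

```text
t: 1.78
position: [0.4179, 0.0447, 0.3638]
tcp_rot: [0.741, -0.671, -0.001, -0.001]
ft_force: [0.6, -0.3, 0.1]
gripper_width: 0.0001
```

Run:
```python
from h import *
s=telemetry.get_obs();print({k:np.round(v,3) for k,v in s.items()})
im,d,i=shot('wrist','w1.png');np.savez('w1.npz',d=d)
print(-np.array(i['R']).T@i['t'],i['R'])
```

```text
{'t': np.float64(1.783), 'joints': array([-0.062, -0.291,  1.994,  0.002,  1.439,  1.409]), 'qd': array([-0.068,  0.007, -0.003, -0.06 , -0.005, -0.064]), 'effort': array([  0.828, -19.303, -31.733,   0.204,  -0.   ,   0.264]), 'position': array([0.418, 0.045, 0.364]), 'tcp_rot': array([ 0.741, -0.671, -0.001, -0.001]), 'ft_force': array([ 0.573, -0.309,  0.062]), 'torque': array([ 0.008, -0.051,  0.018]), 'gripper_width': np.float64(0.0)}
[0.5030348  0.05266017 0.43323523] [[ 0.09937517 -0.99504781 -0.00210657]
 [-0.94028147 -0.09459792  0.3269893 ]
 [-0.32556926 -0.03051385 -0.94502569]]
```

View pics/w1.png

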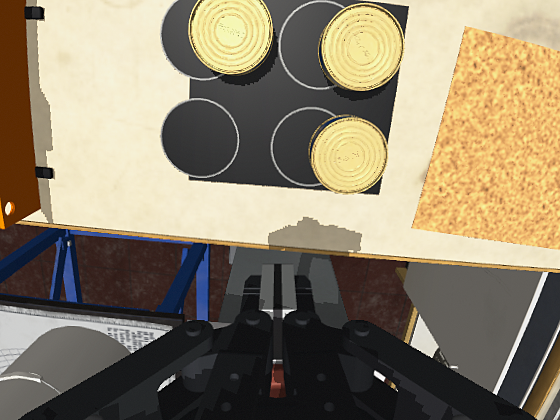

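Run:
```python
from h import *
from scipy.spatial.transform import Rotation as Ro
im,d,i=shot('wrist'); s=telemetry.get_obs(); P=cloud(i,d)
T=(P-s['position'])@Ro.from_quat(s['tcp_rot']).as_matrix()
m=(d>0)&(T[...,2]<0.09)&(T[...,2]>-.05)
Q=T[m]
for a in np.arange(0,0.08,0.005):
    q=Q[(Q[:,2]>=a)&(Q[:,2]<a+.005)]
    if len(q): print(round(a,3),len(q),np.round([q[:,0].min(),q[:,0].max(),q[:,1].min(),q[:,1].max()],3))
```

```text
0.0 4580 [-0.053  0.051 -0.02   0.005]
0.005 3346 [-0.049  0.046 -0.02   0.009]
0.01 3154 [-0.045  0.043 -0.017  0.01 ]
0.015 5113 [-0.04   0.039 -0.016  0.01 ]
0.02 2519 [-0.036  0.035 -0.016  0.011]
0.025 1615 [-0.033  0.031 -0.016  0.01 ]
0.03 449 [-0.021  0.02  -0.015  0.009]
0.035 809 [-0.014  0.012 -0.013  0.01 ]
0.04 523 [-0.014  0.013 -0.013 -0.007]
0.045 499 [-0.014  0.013 -0.013 -0.007]
0.05 471 [-0.014  0.013 -0.014 -0.007]
0.055 428 [-0.014  0.013 -0.013 -0.007]
0.06 375 [-0.014  0.013 -0.013 -0.007]
0.065 183 [-0.012  0.012 -0.013 -0.007]
0.07 1 [ 0.005  0.005 -0.012 -0.012]
```

Emit:
carry_out(
  plan=[
    [0,0.03,0,0,0],
    [0,0.03,0,0,0],
    [0,0.03,0,0,0],
    [0,0.03,0,0,0],
    [0,0.03,0,0,0],
    [0,0.03,0,0,0],
    [0,0,0,0,0],
    [0,0,0,0,0],
  ],
)

```text
t: 2.55
position: [0.5994, 0.0395, 0.3625]
tcp_rot: [0.739, -0.674, -0.001, 0.001]
ft_force: [-0.6, 0.2, -0.9]
gripper_width: 0.0003
```

Run:
```python
from h import *
s=telemetry.get_obs();print(s['position'],s['tcp_rot'])
im,d,i=shot('wrist','w2.png');np.savez('w2.npz',im=im,d=d,**{k:np.array(v) for k,v in i.items()})
```

```text
[0.59940317 0.03949512 0.36246631] [ 0.7389768  -0.67372957 -0.00081657  0.00103968]
```

View pics/w2.png

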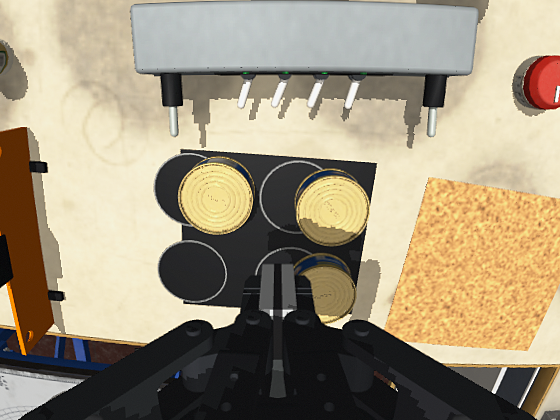

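Run:
```python
from h import *
z=np.load('w2.npz');im=z['im']
c=im[0:150,120:490]; cv2.imwrite('pics/w2z.png',cv2.resize(c,None,fx=2.1,fy=2.1,interpolation=cv2.INTER_CUBIC)[:,:,::-1])
i={k:z[k] for k in ['camera_matrix','k1','R','t']};i['k1']=float(i['k1'])
P=cloud(i,z['d'])
# front edge of box top face: last row of top-face pixels per column
pts=[]
for u in range(140,472,4):
    col=P[:,u,2]; vs=np.where(np.abs(col-0.095)<0.006)[0]
    if len(vs): pts.append((u,vs.max()+.5))
W=onz(i,pts,0.095); f=np.polyfit(W[:,1],W[:,0],1); r=W[:,0]-np.polyval(f,W[:,1]); print('edge slope',f,r.std())
k=np.abs(r)<2*r.std(); f=np.polyfit(W[k,1],W[k,0],1);print(f, len(pts))
```

```text
edge slope [-0.08973636  0.69796007] 0.006950710129123024
[-0.09184469  0.69993104] 83
```

View pics/w2z.png

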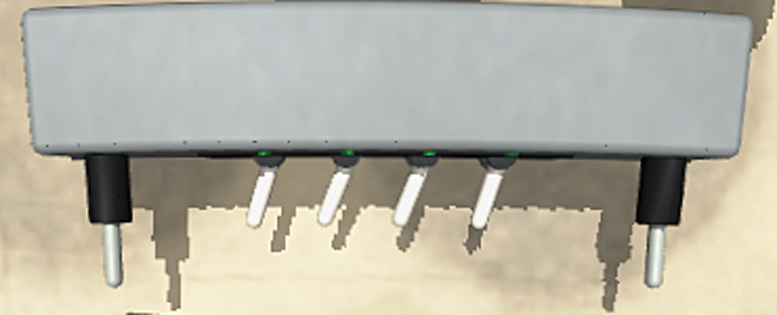

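```bash
cat > wl.py <<'E'
from h import *
def ld(f):
    z=np.load(f); i={k:z[k] for k in ['camera_matrix','k1','R','t']};i['k1']=float(i['k1']); return z['im'],z['d'],i
E
python3 - <<'E'
from wl import *
im,d,i=ld('w2.npz')
tips=onz(i,[(174.3,135.5),(431.4,135.5)],0.083);print('tips',tips, np.linalg.norm(tips[0]-tips[1]))
e=onz(i,[(140,71.4),(472.4,73.8)],0.095);print('edge',e,np.linalg.norm(e[0]-e[1]))
P=cloud(i,d)
print('topz',np.median(P[20:60,200:400,2]))
y=(tips[0]-tips[1])[:2];y/=np.linalg.norm(y);x=np.array([y[1],-y[0]])
ye=(e[0]-e[1])[:2];ye/=np.linalg.norm(ye);print('ang tips',np.degrees(np.arctan2(-y[0],y[1])),'edge',np.degrees(np.arctan2(-ye[0],ye[1])))
mid=tips.mean(0)[:2]; print('x',x,'face mid',mid+x*.059,'edge mid',e.mean(0)[:2], 'edge-tip dist',(e.mean(0)[:2]-mid)@x,(e.mean(0)[:2]-mid)@y)
tz=np.array([(246,255),(322,326)]) 
piv=[(269,168),(345,168),(424,168),(500,168)];tip=[(253,224),(325,224),(402,222),(479,226)]
f=lambda L:onz(i,np.array(L)/2.1+[120,0],0.055)
for n,L in (('piv',piv),('tip',tip)):
    w=f(L)[:,:2]-(mid+x*.059); print(n,np.c_[w@x,w@y].round(4).tolist())
E
```

```text
tips [[ 0.62859561  0.14190686  0.083     ]
 [ 0.6523705  -0.10743806  0.083     ]] 0.25047580975137373
edge [[ 0.68584086  0.17076236  0.095     ]
 [ 0.71345623 -0.12927237  0.095     ]] 0.30130291885748406
topz 0.0943577187254391
ang tips 5.446653707069347 edge 5.258720075234896
x [0.99548501 0.09491893] face mid [0.69921667 0.02283462] edge mid [0.69964854 0.020745  ] edge-tip dist 0.059231577406175406 -0.002121179654596861
piv [[-0.0082, 0.0544], [-0.0084, 0.0184], [-0.0084, -0.0191], [-0.008, -0.0555]]
tip [[-0.0343, 0.0628], [-0.0345, 0.028], [-0.0335, -0.0092], [-0.0352, -0.0468]]
```

Emit:
carry_out(
  plan=[
    [0,0.02,0.023,-0.03,0],
    [0,0.02,0.023,-0.03,0],
    [0,0.021,0.024,-0.03,0],
    [0,0,0,-0.03,0],
    [0,0,0,-0.03,0],
    [0,0,0,-0.03,0],
    [0,0,0,0,0],
    [0,0,0,0,0],
  ],
)

```text
t: 3.27
position: [0.6551, 0.1084, 0.1851]
tcp_rot: [0.74, -0.673, -0.002, 0.002]
ft_force: [0.2, -0.1, 0.8]
gripper_width: 0.0004
```

Run:
```python
from h import *
s=telemetry.get_obs();print(s['position'],s['tcp_rot'],s['ft_force'])
im,d,i=shot('wrist','w3.png')
shot('top','t3.png')
```

```text
[0.65511096 0.10836292 0.18511799] [ 0.73955009 -0.67309585 -0.00185916  0.00204473] [ 0.15598239 -0.08405226  0.83836864]
```

View pics/w3.png

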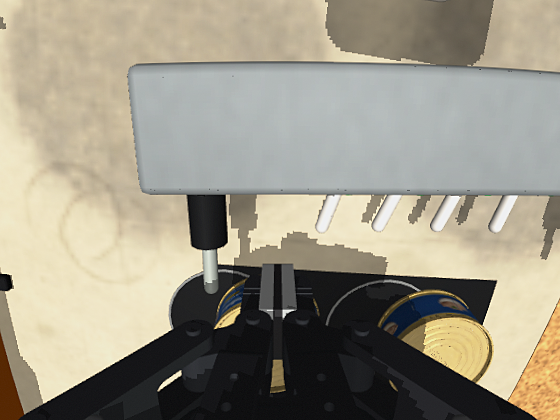

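Emit:
carry_out(
  plan=[
    [0,0.003,0.001,-0.02,0],
    [0,0.003,0,-0.02,0],
    [0,0,0,-0.015,0],
    [0,0,0,-0.008,0],
    [0,0,0,0,0],
    [0,0,0,0,0],
  ],
)

```text
t: 3.87
position: [0.6636, 0.1101, 0.1246]
tcp_rot: [0.74, -0.673, 0.0, -0.0]
ft_force: [0.8, 0.4, -0.7]
gripper_width: 0.0001
```

Emit:
carry_out(
  plan=[
    [0,-0.002,0,-0.003,0],
    [0,0.0008,-0.0085,0,0],
    [0,0.0008,-0.0085,0,0],
    [0,0.0008,-0.0085,0,0],
    [0,0.0008,-0.0085,0,0],
    [0,0.0008,-0.0085,0,0],
    [0,0.0008,-0.0085,0,0],
    [0,0.0008,-0.0085,0,0],
    [0,0.0008,-0.0085,0,0],
    [0,0.0008,-0.0085,0,0],
    [0,0.0008,-0.0085,0,0],
    [0,0.0008,-0.0085,0,0],
  ],
)

```text
t: 4.87
position: [0.6698, 0.0158, 0.1205]
tcp_rot: [0.74, -0.673, -0.001, 0.001]
ft_force: [-3.0, 2.7, 1.5]
gripper_width: -0.0004
```

Run:
```python
from h import *
s=telemetry.get_obs()
w=s['position'][:2]-[.6992,.0228];print(s['position'],s['ft_force'],'local',w@[.9955,.0949],w@[-.0949,.9955])
```

```text
[0.66975063 0.015786   0.12053834] [-3.01133909  2.66203677  1.4938736 ] local -0.02998247924152086 -0.004187692408886846
```

Emit:
carry_out(
  plan=[
    [0,0.0008,-0.0085,0,0],
    [0,0.0008,-0.0085,0,0],
    [0,0.0008,-0.0085,0,0],
    [0,0.0008,-0.0085,0,0],
    [0,0.0008,-0.0085,0,0],
    [0,0.0008,-0.0085,0,0],
    [0,0.0008,-0.0085,0,0],
    [0,0.0008,-0.0085,0,0],
    [0,0.0008,-0.0085,0,0],
    [0,0.0008,-0.0075,0,0],
    [0,0,0,0,0],
    [0,0,0,0,0],
  ],
)

```text
t: 5.87
position: [0.6787, -0.0683, 0.1212]
tcp_rot: [0.739, -0.673, 0.001, -0.0]
ft_force: [-0.8, 0.1, 0.4]
gripper_width: -0.0002
```

Run:
```python
from h import *
s=telemetry.get_obs()
w=s['position'][:2]-[.6992,.0228];print(s['position'],s['ft_force'],'local',w@[.9955,.0949],w@[-.0949,.9955])
im,d,i=shot('wrist','w4.png')
im,d,i=shot('top')
cv2.imwrite('pics/t4z.png',cv2.resize(im[130:230,190:340],None,fx=5,fy=5,interpolation=cv2.INTER_CUBIC)[:,:,::-1])
```

```text
[ 0.67865223 -0.06826443  0.12117076] [-0.77077231  0.13221021  0.44777684] local -0.029097316102025324 -0.0887046582905508
```

View pics/w4.png

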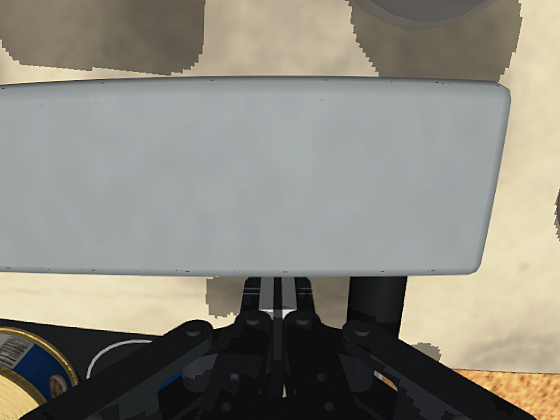

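View pics/t4z.png

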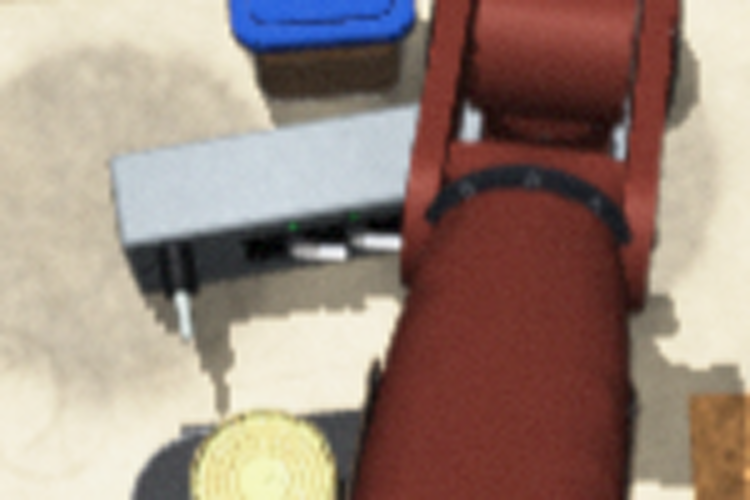

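Run:
```python
from h import *
im,d,i=shot('scene')
cv2.imwrite('pics/s4z.png',cv2.resize(im[170:320,170:330],None,fx=4,fy=4,interpolation=cv2.INTER_CUBIC)[:,:,::-1])
```

```text
(no output)
```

View pics/s4z.png

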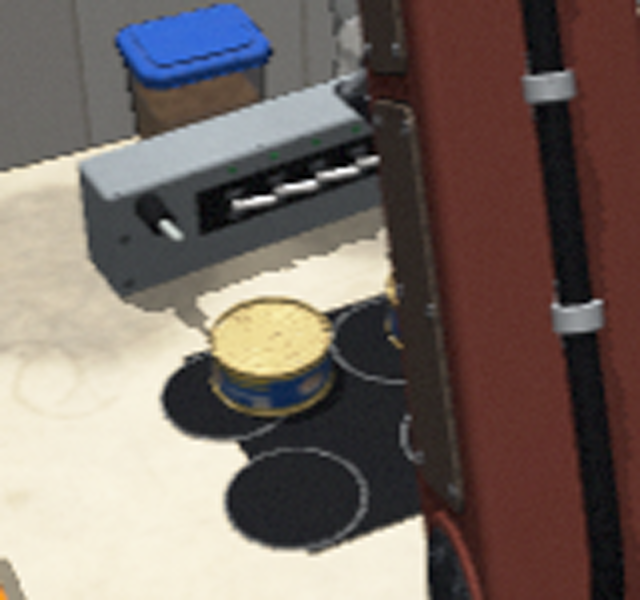

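All four white rods lie folded against the face in the scene zoom, around (250–380,160–205). Now the tins.

Emit:
carry_out(
  plan=[
    [0.6,0,0,0.03,0],
    [0.6,0,0,0.035,7.1],
    [0.6,-0.015,0.01,0.035,7.1],
    [0.6,-0.015,0.01,0.02,7.1],
    [0.6,-0.015,0.01,0,7.1],
    [0.6,-0.015,0.01,0,7.1],
    [0.6,-0.015,0.01,0,7.1],
    [0.6,-0.015,0.01,0,7.1],
    [0.6,-0.015,0.01,0,7.1],
    [0.6,-0.015,0.01,0,7.1],
    [0.6,-0.005,0.01,0,7.1],
    [0.6,0,0,0,7.1],
  ],
)

```text
t: 7.02
position: [0.5515, 0.0248, 0.2407]
tcp_rot: [0.999, -0.052, -0.001, -0.0]
ft_force: [-0.4, -0.6, 0.7]
gripper_width: 0.0515
```

```bash
cat > m1.py <<'E'
from h import *
import sys
from scipy.spatial.transform import Rotation as Ro
def ang(s):
    x=Ro.from_quat(s['tcp_rot']).as_matrix()[:,0]; return np.degrees(np.arctan2(x[1],x[0]))
def tins(n,fn=None):
    im,d,i=shot(n,fn); P=cloud(i,d)
    hsv=cv2.cvtColor(im,cv2.COLOR_RGB2HSV)
    m=(np.abs(P[...,2]-0.038)<0.008)&(d>0)&(hsv[...,0]>15)&(hsv[...,0]<40)
    m=cv2.morphologyEx(m.astype(np.uint8),cv2.MORPH_CLOSE,np.ones((5,5)))
    nn,l,st,c=cv2.connectedComponentsWithStats(m)
    for k in range(1,nn):
        if st[k][4]<150: continue
        cs,_=cv2.findContours((l==k).astype(np.uint8),0,2); (cx,cy),r=cv2.minEnclosingCircle(np.vstack(cs))
        W=onz(i,[(cx,cy)],.04)[0]; W2=onz(i,[(cx+r,cy)],.04)[0]
        if W[0]<.3 or W[0]>.65 or abs(W[1])>.5: continue
        print(n,st[k][:5],'circ',W.round(4),'r',round(np.linalg.norm(W-W2),4),'cen',onz(i,c[k],.04)[0].round(4))
if __name__=='__main__':
    s=telemetry.get_obs();print(s['t'],s['position'].round(4),ang(s).round(2),s['ft_force'].round(1),s['gripper_width'],s['joints'].round(2))
    tins('top',sys.argv[1]+'t.png'); tins('wrist',sys.argv[1]+'w.png')
E
python3 m1.py a5
```

```text
7.0167 [0.5515 0.0248 0.2407] -6.0 [-0.4 -0.6  0.7] 0.051513223034585276 [-0.08  0.13  1.84  0.    1.17  0.02]
top [292 210  12  27 244] circ [ 0.5461 -0.0428  0.04  ] r 0.0384 cen [ 0.5456 -0.0528  0.04  ]
top [288 247  21  30 473] circ [ 0.4324 -0.0341  0.04  ] r 0.043 cen [ 0.4331 -0.0456  0.04  ]
wrist [  206    25   118   123 11463] circ [0.5527 0.1081 0.04  ] r 0.0441 cen [0.5527 0.108  0.04  ]
wrist [ 229  208  103   95 7552] circ [ 0.5505 -0.0274  0.04  ] r 0.0429 cen [ 0.5504 -0.0268  0.04  ]
wrist [ 101  225   98   91 6451] circ [ 0.4374 -0.0285  0.04  ] r 0.043 cen [ 0.436  -0.0282  0.04  ]
```

View pics/a5w.png

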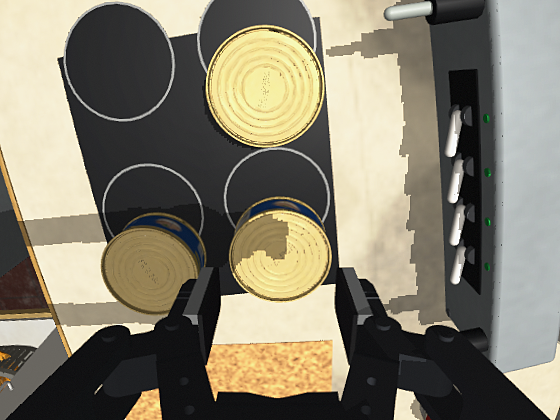

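View pics/a5t.png

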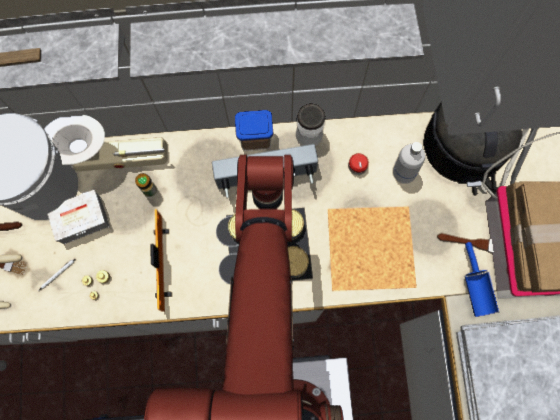

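Emit:
carry_out(
  plan=[
    [0.6,0.004,0.008,-0.03,0],
    [0.6,0,0,-0.035,0],
    [0.6,0,0,-0.035,0],
    [0.6,0,0,-0.03,0],
    [0.6,0,0,-0.02,0],
    [0.6,0,0,-0.01,0],
    [0.6,0,0,0,0],
    [0.6,0,0,0,0],
  ],
)

```text
t: 7.78
position: [0.5576, 0.0306, 0.0811]
tcp_rot: [0.998, -0.057, 0.0, 0.0]
ft_force: [-0.0, 0.5, 0.3]
gripper_width: 0.0512
```

```bash
python3 m1.py a6
```

```text
7.7833 [0.5576 0.0306 0.0811] -6.55 [-0.   0.5  0.3] 0.05122052776771111 [-0.07  0.37  1.89 -0.    0.87  0.04]
top [289 209  15  29 332] circ [ 0.5468 -0.034   0.04  ] r 0.0413 cen [ 0.5459 -0.048   0.04  ]
top [228 213  11  27 202] circ [0.5505 0.122  0.04  ] r 0.0383 cen [0.5507 0.1326 0.04  ]
top [287 247  22  29 479] circ [ 0.4331 -0.0346  0.04  ] r 0.0425 cen [ 0.4329 -0.0454  0.04  ]
wrist [   89     0   277   245 56575] circ [0.5533 0.11   0.04  ] r 0.0431 cen [0.5537 0.1074 0.04  ]
wrist [347 283  21  25 298] circ [0.5897 0.0393 0.04  ] r 0.0052 cen [0.5902 0.0391 0.04  ]
wrist [186 285  27  31 415] circ [0.5337 0.0438 0.04  ] r 0.0059 cen [0.5335 0.0448 0.04  ]
wrist [ 206  350  141   51 4905] circ [0.5569 0.007  0.04  ] r 0.0282 cen [0.5559 0.0059 0.04  ]
wrist [   0  370   48   50 1391] circ [0.4411 0.0007 0.04  ] r 0.0167 cen [0.4402 0.0044 0.04  ]
```

View pics/a6w.png

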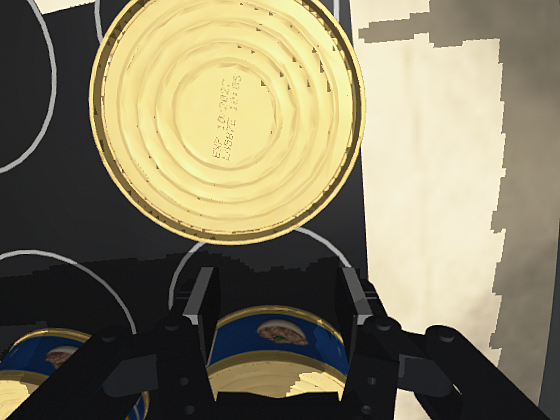

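Emit:
carry_out(
  plan=[
    [0.6,-0.001,-0.008,0,0],
    [0.6,-0.002,-0.016,0,0],
    [0.6,-0.002,-0.016,0,0],
    [0.6,-0.002,-0.016,0,0],
    [0.6,-0.002,-0.016,0,0],
    [0.6,-0.002,-0.016,0,0],
    [0.6,-0.002,-0.016,0,0],
    [0.6,-0.002,-0.016,0,0],
    [0.6,-0.002,-0.016,0,0],
    [0.6,-0.002,-0.016,0,0],
    [0.6,-0.002,-0.01,0,0],
    [0.6,0,0,0,0],
  ],
)

```text
t: 8.88
position: [0.5369, -0.1337, 0.0824]
tcp_rot: [0.998, -0.058, 0.001, 0.001]
ft_force: [1.0, 0.8, -0.5]
gripper_width: 0.051
```

```bash
python3 m1.py a7
```

```text
8.8833 [ 0.5369 -0.1337  0.0824] -6.61 [ 1.   0.8 -0.5] 0.051016884091992246 [-0.37  0.36  1.91 -0.    0.87 -0.25]
top [228 212  29  29 665] circ [0.5493 0.1064 0.04  ] r 0.043 cen [0.5493 0.1068 0.04  ]
wrist [    0     0    67   205 10456] circ [ 0.4645 -0.0427  0.04  ] r 0.0345 cen [ 0.4698 -0.0422  0.04  ]
wrist [186 284  25  27 404] circ [ 0.5108 -0.1183  0.04  ] r 0.0055 cen [ 0.5112 -0.1184  0.04  ]
wrist [348 285  22  24 307] circ [ 0.5687 -0.1246  0.04  ] r 0.0057 cen [ 0.5686 -0.1247  0.04  ]
wrist [ 206  323  144   78 8775] circ [ 0.536  -0.1499  0.04  ] r 0.0295 cen [ 0.536  -0.1504  0.04  ]
```

View pics/a7w.png

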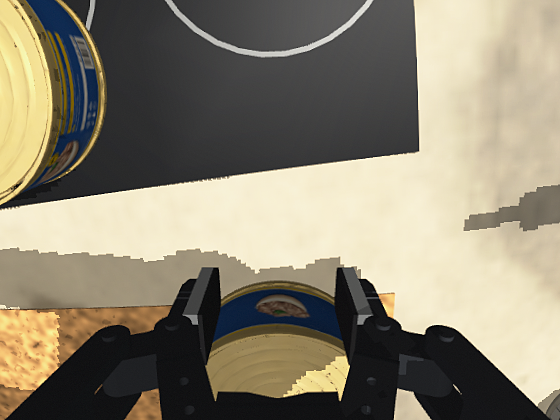

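Emit:
carry_out(
  plan=[
    [0.6,-0.001,-0.008,0,0],
    [0.6,-0.002,-0.016,0,0],
    [0.6,-0.002,-0.016,0,0],
    [0.6,-0.002,-0.016,0,0],
    [0.6,-0.002,-0.016,0,0],
    [0.6,-0.002,-0.016,0,0],
    [0.6,-0.002,-0.016,0,0],
    [0.6,-0.002,-0.015,0,0],
    [0.6,-0.002,-0.013,0,0],
    [0.6,-0.001,-0.008,0,0],
    [0.6,0,-0.005,0,0],
    [0.6,0,0,0,0],
  ],
)

```text
t: 9.98
position: [0.518, -0.2773, 0.0809]
tcp_rot: [0.998, -0.057, -0.0, 0.0]
ft_force: [-1.3, 1.8, 0.4]
gripper_width: 0.0515
```

Emit:
carry_out(
  plan=[
    [0.6,0,0.02,0,0],
    [0.6,0,0.02,0.02,0],
    [0.6,0,0.03,0.035,0],
    [0.6,0,0.035,0.035,0],
    [0.6,0,0.035,0.03,0],
    [0.6,-0.02,0.035,0.02,0],
    [0.6,-0.02,0.035,0,0],
    [0.6,-0.02,0.035,0,0],
    [0.6,-0.015,0.035,0,0],
    [0.6,0,0.02,0,0],
    [0.6,0,0,0,0],
  ],
)

```text
t: 10.9
position: [0.4431, 0.0122, 0.207]
tcp_rot: [0.999, -0.054, -0.0, -0.0]
ft_force: [0.4, 0.3, -0.0]
gripper_width: 0.0514
```

```bash
python3 m1.py a8
```

```text
10.9 [0.4431 0.0122 0.207 ] -6.2 [ 0.4  0.3 -0. ] 0.051400273036170945 [-0.13 -0.07  2.11  0.    1.1  -0.02]
top [228 212  20  29 458] circ [0.5494 0.1073 0.04  ] r 0.0428 cen [0.5505 0.1182 0.04  ]
top [374 213  29  29 634] circ [ 0.5114 -0.3219  0.04  ] r 0.0427 cen [ 0.5115 -0.3218  0.04  ]
top [300 249   9  25 152] circ [ 0.4312 -0.0559  0.04  ] r 0.0347 cen [ 0.4291 -0.063   0.04  ]
wrist [  362     0   133   119 13255] circ [0.552  0.1063 0.04  ] r 0.0475 cen [0.5503 0.1037 0.04  ]
wrist [ 213  211  116  106 9473] circ [ 0.436  -0.0302  0.04  ] r 0.0427 cen [ 0.4364 -0.0301  0.04  ]
```

View pics/a8t.png

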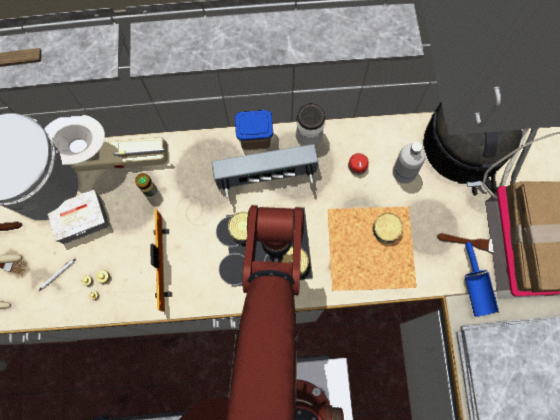

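Emit:
carry_out(
  plan=[
    [0.6,-0.003,0.016,0,0],
    [0.6,0,0,-0.035,0],
    [0.6,0,0,-0.035,0],
    [0.6,0,0,-0.03,0],
    [0.6,0,0,-0.018,0],
    [0.6,0,0,-0.008,0],
    [0.6,0,0,0,0],
    [0.6,0,0,0,0],
  ],
)

```text
t: 11.67
position: [0.4425, 0.0244, 0.0819]
tcp_rot: [0.998, -0.057, 0.0, 0.0]
ft_force: [0.1, 0.6, -0.3]
gripper_width: 0.0511
```

Emit:
carry_out(
  plan=[
    [0.6,-0.001,-0.008,0,0],
    [0.6,-0.0015,-0.016,0,0],
    [0.6,-0.0015,-0.016,0,0],
    [0.6,-0.0015,-0.016,0,0],
    [0.6,-0.0015,-0.016,0,0],
    [0.6,-0.0015,-0.016,0,0],
    [0.6,-0.0015,-0.016,0,0],
    [0.6,-0.0015,-0.016,0,0],
    [0.6,-0.0015,-0.016,0,0],
    [0.6,-0.0015,-0.016,0,0],
    [0.6,-0.001,-0.01,0,0],
    [0.6,0,0,0,0],
  ],
)

```text
t: 12.67
position: [0.4275, -0.1393, 0.0834]
tcp_rot: [0.998, -0.058, 0.002, 0.001]
ft_force: [-0.8, -0.4, 0.3]
gripper_width: 0.0513
```

```bash
python3 m1.py a9
```

```text
12.6667 [ 0.4275 -0.1393  0.0834] -6.6 [-0.8 -0.4  0.3] 0.051331889239921026 [-0.47  0.17  2.15 -0.    0.81 -0.36]
top [228 212  29  29 663] circ [0.5493 0.1064 0.04  ] r 0.043 cen [0.5495 0.1067 0.04  ]
top [374 213  29  29 641] circ [ 0.5114 -0.3221  0.04  ] r 0.0429 cen [ 0.5112 -0.3217  0.04  ]
wrist [185 283  27  25 376] circ [ 0.4005 -0.1237  0.04  ] r 0.0057 cen [ 0.4017 -0.1236  0.04  ]
wrist [344 282  26  25 333] circ [ 0.4592 -0.1298  0.04  ] r 0.006 cen [ 0.4588 -0.1299  0.04  ]
wrist [ 206  322  144   79 8912] circ [ 0.4258 -0.1577  0.04  ] r 0.0296 cen [ 0.4264 -0.1566  0.04  ]
```

View pics/a9w.png

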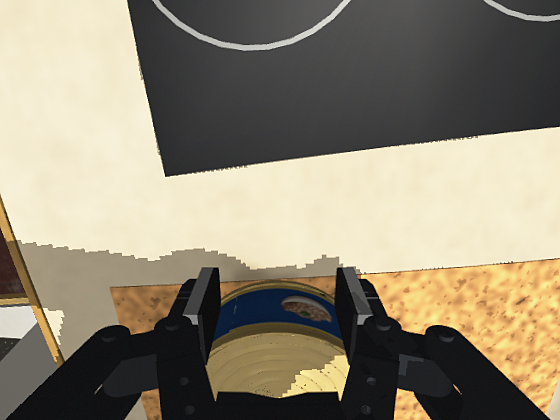

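Emit:
carry_out(
  plan=[
    [0.6,-0.001,-0.008,0,0],
    [0.6,-0.002,-0.016,0,0],
    [0.6,-0.002,-0.016,0,0],
    [0.6,-0.002,-0.016,0,0],
    [0.6,-0.002,-0.016,0,0],
    [0.6,-0.002,-0.016,0,0],
    [0.6,-0.002,-0.016,0,0],
    [0.6,-0.002,-0.012,0,0],
    [0.6,-0.001,-0.009,0,0],
    [0.6,-0.001,-0.006,0,0],
    [0.6,0,-0.004,0,0],
    [0.6,0,0,0,0],
  ],
)

```text
t: 13.77
position: [0.4091, -0.2719, 0.0817]
tcp_rot: [0.998, -0.057, -0.0, -0.0]
ft_force: [-0.1, 2.1, 1.8]
gripper_width: 0.0513
```

Emit:
carry_out(
  plan=[
    [0.6,0,0.02,0,0],
    [0.6,0,0.03,0.03,0],
    [0.6,0.01,0.04,0.035,0],
    [0.6,0.015,0.037,0.035,0],
    [0.6,0.015,0.037,0.03,0],
    [0.6,0.015,0.037,0.01,0],
    [0.6,0.015,0.037,0,0],
    [0.6,0.015,0.037,0,0],
    [0.6,0.015,0.037,0,0],
    [0.6,0.015,0.037,0,0],
    [0.6,0.015,0.037,0,0],
    [0.6,0.013,0.037,0,0],
  ],
)

```text
t: 14.77
position: [0.545, 0.1292, 0.2003]
tcp_rot: [0.998, -0.056, 0.001, 0.001]
ft_force: [1.0, -0.2, 1.3]
gripper_width: 0.0512
```

```bash
python3 m1.py a10
```

```text
14.7667 [0.545  0.1292 0.2003] -6.41 [ 1.  -0.2  1.3] 0.05120479648976677 [ 0.11  0.19  1.85 -0.    1.1   0.22]
top [374 213  29  29 642] circ [ 0.5112 -0.3215  0.04  ] r 0.0429 cen [ 0.5111 -0.3214  0.04  ]
top [377 248  29  30 680] circ [ 0.4046 -0.3161  0.04  ] r 0.0435 cen [ 0.4047 -0.3163  0.04  ]
wrist [  227   192   120   112 10494] circ [0.5527 0.1104 0.04  ] r 0.0426 cen [0.5525 0.1104 0.04  ]
```

View pics/a10w.png

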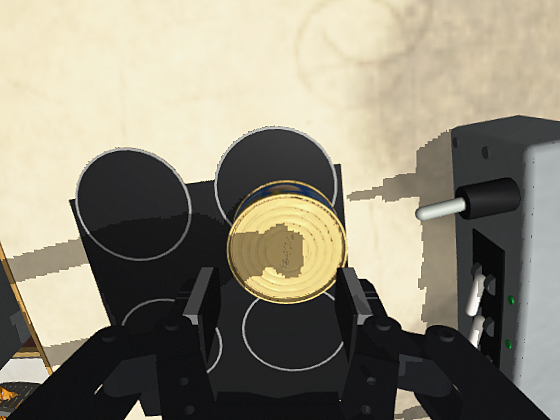

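Emit:
carry_out(
  plan=[
    [0.6,0.006,0.02,0,0],
    [0.6,0.005,0.021,-0.01,0],
    [0.6,0,0,-0.035,0],
    [0.6,0,0,-0.035,0],
    [0.6,0,0,-0.025,0],
    [0.6,0,0,-0.015,0],
    [0.6,0,0,0,0],
    [0.6,0,0,0,0],
  ],
)

```text
t: 15.53
position: [0.5542, 0.1676, 0.0793]
tcp_rot: [0.998, -0.056, -0.001, 0.001]
ft_force: [0.1, -0.0, -0.4]
gripper_width: 0.0513
```

```bash
python3 m1.py a11
```

```text
15.5333 [0.5542 0.1676 0.0793] -6.47 [ 0.1 -0.  -0.4] 0.05125304874166292 [ 0.17  0.41  1.84 -0.    0.89  0.29]
top [237 212  20  29 417] circ [0.5496 0.1044 0.04  ] r 0.0416 cen [0.5518 0.0934 0.04  ]
top [374 213  29  29 640] circ [ 0.511  -0.3211  0.04  ] r 0.043 cen [ 0.5111 -0.3215  0.04  ]
top [377 248  29  30 678] circ [ 0.4049 -0.3165  0.04  ] r 0.0433 cen [ 0.4048 -0.3165  0.04  ]
wrist [185 285  28  36 400] circ [0.5311 0.1803 0.04  ] r 0.0068 cen [0.5303 0.182  0.04  ]
wrist [347 286  25  26 355] circ [0.5878 0.176  0.04  ] r 0.0061 cen [0.5874 0.176  0.04  ]
wrist [ 209  348  140   53 4857] circ [0.5548 0.1442 0.04  ] r 0.0277 cen [0.5547 0.1442 0.04  ]
```

Emit:
carry_out(
  plan=[
    [0.6,-0.001,-0.008,0,0],
    [0.6,-0.0014,-0.016,0,0],
    [0.6,-0.0014,-0.016,0,0],
    [0.6,-0.0014,-0.016,0,0],
    [0.6,-0.0014,-0.016,0,0],
    [0.6,-0.0014,-0.016,0,0],
    [0.6,-0.0014,-0.016,0,0],
    [0.6,-0.0014,-0.016,0,0],
    [0.6,-0.0014,-0.016,0,0],
    [0.6,-0.0014,-0.016,0,0],
    [0.6,-0.0014,-0.016,0,0],
    [0.6,-0.001,-0.01,0,0],
  ],
)

```text
t: 16.63
position: [0.5405, -0.011, 0.0827]
tcp_rot: [0.998, -0.057, 0.002, -0.0]
ft_force: [1.1, 4.0, 2.9]
gripper_width: 0.0512
```

```bash
python3 m1.py a12
```

```text
16.6333 [ 0.5405 -0.011   0.0827] -6.55 [1.1 4.  2.9] 0.05120245304904026 [-0.15  0.34  1.94  0.    0.86 -0.04]
top [374 213  29  29 642] circ [ 0.5113 -0.3215  0.04  ] r 0.0428 cen [ 0.5112 -0.3216  0.04  ]
top [304 215   9  25 151] circ [ 0.5311 -0.0769  0.04  ] r 0.0354 cen [ 0.5303 -0.0847  0.04  ]
top [377 248  29  30 681] circ [ 0.4046 -0.3161  0.04  ] r 0.0434 cen [ 0.4047 -0.3163  0.04  ]
wrist [188 283  25  33 420] circ [0.5166 0.0011 0.04  ] r 0.0064 cen [0.5154 0.0015 0.04  ]
wrist [347 283  24  26 330] circ [ 0.5726 -0.0045  0.04  ] r 0.0059 cen [ 0.5723 -0.004   0.04  ]
wrist [ 206  315  144   86 9367] circ [ 0.539  -0.0323  0.04  ] r 0.029 cen [ 0.5396 -0.0291  0.04  ]
```

Emit:
carry_out(
  plan=[
    [0.6,-0.001,-0.008,0,0],
    [0.6,-0.002,-0.016,0,0],
    [0.6,-0.002,-0.016,0,0],
    [0.6,-0.002,-0.016,0,0],
    [0.6,-0.002,-0.016,0,0],
    [0.6,-0.002,-0.016,0,0],
    [0.6,-0.002,-0.016,0,0],
    [0.6,-0.002,-0.016,0,0],
    [0.6,-0.002,-0.014,0,0],
    [0.6,-0.001,-0.012,0,0],
    [0.6,-0.001,-0.009,0,0],
    [0.6,0,-0.005,0,0],
  ],
)

```text
t: 17.73
position: [0.5206, -0.1695, 0.0814]
tcp_rot: [0.998, -0.057, 0.0, -0.001]
ft_force: [0.0, 6.0, 5.9]
gripper_width: 0.051
```

Emit:
carry_out(
  plan=[
    [0.6,0,0,0,0],
    [0.6,0,0.02,0,0],
    [0.6,0,0.03,0.03,0],
    [0.6,0,0.035,0.035,0],
    [0.6,0,0.035,0.035,0],
    [0.6,0,0.035,0.035,0],
    [0.6,0,0.035,0.035,0],
    [0.6,0,0.035,0.03,0],
    [0.6,0,0.035,0.02,0],
    [0.6,0,0.035,0,0],
    [0.6,0,0.035,0,0],
    [0.6,0,0.02,0,0],
  ],
)

```text
t: 18.73
position: [0.5199, 0.1573, 0.2756]
tcp_rot: [0.998, -0.055, 0.001, -0.0]
ft_force: [-0.6, -0.3, -0.6]
gripper_width: 0.0517
```

```bash
python3 m1.py a13
python3 - <<'E'
from h import *
im,d,i=shot('top'); hsv=cv2.cvtColor(im,cv2.COLOR_RGB2HSV)
cv2.imwrite('pics/t13z.png',cv2.resize(im[190:310,310:440],None,fx=5,fy=5,interpolation=cv2.INTER_CUBIC)[:,:,::-1])
E
```

```text
18.7333 [0.5199 0.1573 0.2756] -6.31 [-0.6 -0.3 -0.6] 0.051682381763768805 [ 0.16  0.07  1.83 -0.    1.24  0.27]
top [374 213  29  29 640] circ [ 0.5111 -0.3211  0.04  ] r 0.043 cen [ 0.511  -0.3217  0.04  ]
top [338 215  30  29 667] circ [ 0.5137 -0.2151  0.04  ] r 0.0433 cen [ 0.5139 -0.2148  0.04  ]
top [377 248  29  30 681] circ [ 0.4045 -0.3159  0.04  ] r 0.0435 cen [ 0.4047 -0.3163  0.04  ]
```

View pics/t13z.png

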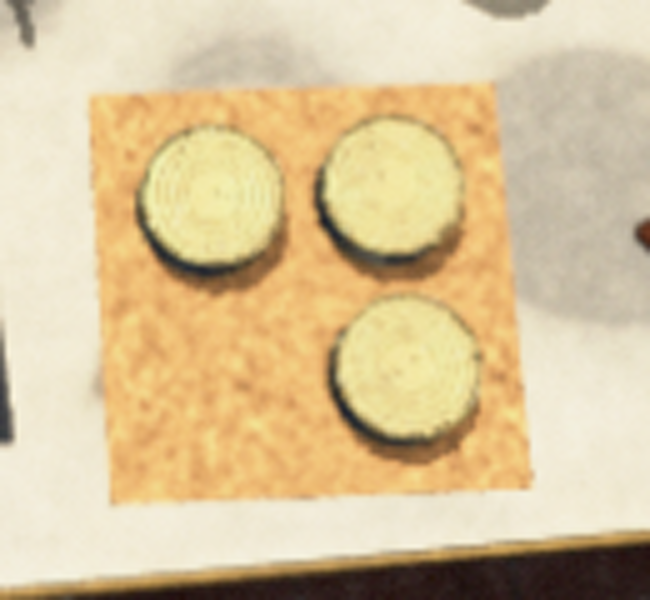

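Run:
```python
from h import *
im,d,i=shot('top')
cv2.imwrite('pics/t14z.png',cv2.resize(im[195:325,120:200],None,fx=4.5,fy=4.5,interpolation=cv2.INTER_CUBIC)[:,:,::-1])
P=cloud(i,d); m=(P[...,0]>.3)&(P[...,0]<.65)&(P[...,1]>.25)&(P[...,1]<.45)&(P[...,2]>.07)
Q=P[m]; print(m.sum(), Q[:,2].max())
t=Q[Q[:,2]>.115]; print('tab',t.mean(0),t.min(0),t.max(0))
e=Q[(Q[:,2]>.072)&(Q[:,2]<.09)];print('edge',e.min(0),e.max(0)); f=np.polyfit(e[:,0],e[:,1],1);print(f,np.degrees(np.arctan(f[0])),np.polyval(f,.46))
```

```text
369 0.14406294041119838
tab [0.46731337 0.35135725 0.13077256] [0.43766869 0.34636528 0.11566302] [0.49674081 0.35877451 0.14406294]
edge [0.32253032 0.34661317 0.07205159] [0.60863194 0.35632223 0.08977498]
[-6.69031305e-05  3.51921568e-01] -0.0038332670088632795 0.35189079272959894
```

View pics/t14z.png

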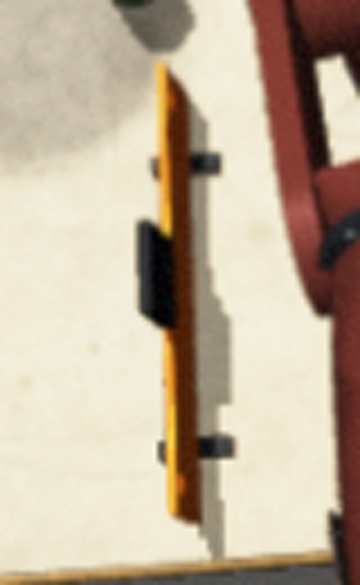

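Emit:
carry_out(
  plan=[
    [0.9,0,0.014,0.01,7],
    [0.9,-0.007,0.014,0.008,7],
    [0.9,-0.007,0.014,0.008,7],
    [0.9,-0.007,0.014,0.008,7],
    [0.9,-0.007,0.014,0.008,7],
    [0.9,-0.007,0.014,0.008,7],
    [0.9,-0.007,0.014,0.008,7],
    [0.9,-0.007,0.014,0.008,7],
    [0.9,-0.007,0.014,0.008,7],
    [0.9,-0.007,0.014,0.008,7],
    [0.9,-0.007,0.014,0.008,7],
    [0.9,-0.007,0.014,0,7],
  ],
)

```text
t: 19.93
position: [0.4443, 0.3216, 0.3667]
tcp_rot: [0.779, 0.628, 0.001, 0.001]
ft_force: [-0.3, 0.1, -0.5]
gripper_width: 0.0769
```

Emit:
carry_out(
  plan=[
    [0.9,-0.007,0.014,0,7],
    [0.9,-0.007,0.012,0,5.3],
    [0.9,0,0,0,0],
    [0.9,0,0,0,0],
  ],
)

```text
t: 20.27
position: [0.4296, 0.3473, 0.3645]
tcp_rot: [0.709, 0.705, -0.001, 0.001]
ft_force: [0.1, -0.1, 0.6]
gripper_width: 0.0766
```

Run:
```python
from h import *
from m1 import ang
s=telemetry.get_obs();print(s['position'],ang(s),s['joints'].round(2),s['qd'].round(3))
im,d,i=shot('wrist','w15.png');np.savez('w15.npz',im=im,d=d,**{k:np.array(v) for k,v in i.items()})
```

```text
[0.42963437 0.34727229 0.36445805] 89.66099685368181 [ 0.55  0.02  1.72 -0.    1.41 -1.01] [-0.015 -0.003 -0.    -0.002 -0.002  0.003]
```

View pics/w15.png

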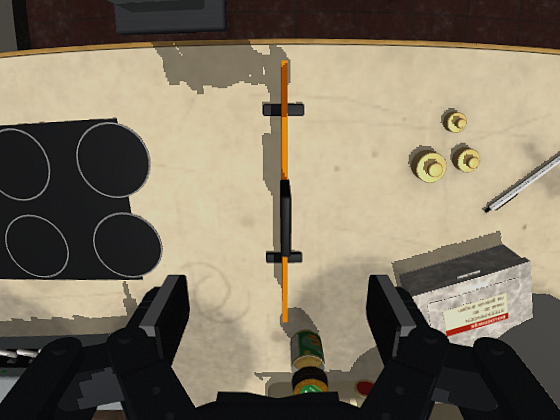

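Run:
```python
from wl import *
im,d,i=ld('w15.npz');P=cloud(i,d);hsv=cv2.cvtColor(im,cv2.COLOR_RGB2HSV)
v,u=np.mgrid[:420,:560]
m=(hsv[...,0]<22)&(hsv[...,1]>200)&(hsv[...,2]>150)&(u>270)&(u<300)&(v>40)&(v<340)
for a in range(60,325,20):
    r=np.where(m[a])[0]
    if len(r):print(a,r.min(),r.max(),P[a,r,2].round(3)[[0,-1]])
vs=np.where(m.any(1))[0];print('rows',vs.min(),vs.max())
t=(P[...,2]>.1)&(u>270)&(u<300)&(v>160)&(v<270)
vv,uu=np.where(t);print('tab rows',vv.min(),vv.max(),'cols',uu.min(),uu.max(),'z',np.percentile(P[t][:,2],[5,50,95,99]))
for a in (182,190,200,220,240,250,256):
    r=np.where(t[a])[0]
    if len(r):print('tab',a,r.min(),r.max(),P[a,r,2].round(3)[[0,len(r)//2,-1]])
c=im[40:340,240:330];cv2.imwrite('pics/w15z.png',cv2.resize(c,None,fx=2,fy=2,interpolation=cv2.INTER_CUBIC)[:,:,::-1])
```

```text
80 282 286 [0.074 0.074]
100 282 285 [0.075 0.075]
120 282 286 [0.074 0.074]
140 282 286 [0.074 0.076]
160 282 286 [0.076 0.075]
260 283 287 [0.075 0.077]
280 283 286 [0.074 0.074]
300 282 286 [0.053 0.074]
320 283 286 [0.076 0.074]
rows 61 321
tab rows 161 257 cols 271 299 z [0.11183636 0.13374382 0.13527426 0.43390465]
tab 190 280 290 [0.106 0.113 0.108]
tab 200 280 291 [0.132 0.134 0.131]
tab 220 280 293 [0.117 0.134 0.434]
tab 240 281 291 [0.133 0.134 0.132]
tab 250 281 291 [0.134 0.134 0.132]
tab 256 282 290 [0.134 0.133 0.132]
```

View pics/w15z.png

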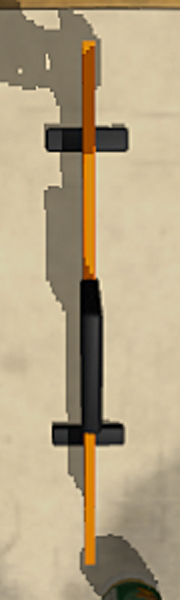

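Run:
```python
from wl import *
im,d,i=ld('w15.npz')
w=onz(i,[(284,61),(284,80),(284.2,160),(284.8,260),(284.6,321.5)],.076);print(w)
f=np.polyfit(w[:,0],w[:,1],1);print(np.degrees(np.arctan(f[0])),np.linalg.norm(w[0]-w[-1]))
print('tab', onz(i,[(285.5,200),(286,257.5),(286,240)],.135), 'tabbase',onz(i,[(285,180)],.135))
```

```text
[[0.32455451 0.35348302 0.076     ]
 [0.34174014 0.35345713 0.076     ]
 [0.4187771  0.35358653 0.076     ]
 [0.53065101 0.35426979 0.076     ]
 [0.6125972  0.35415882 0.076     ]]
0.16790985333668806 0.28804348114996053
tab [[0.44222311 0.3537259  0.135     ]
 [0.49782553 0.35427336 0.135     ]
 [0.4801999  0.35423357 0.135     ]] tabbase [[0.42428738 0.35327895 0.135     ]]
```

Emit:
carry_out(
  plan=[
    [0.5,0.02,0.0035,0,0.5],
    [0.5,0.019,0.003,-0.02,0],
    [0.5,0,0,-0.035,0],
    [0.5,0,0,-0.035,0],
    [0.5,0,0,-0.035,0],
    [0.5,0,0,-0.03,0],
    [0.5,0,0,-0.018,0],
    [0.5,0,0,0,0],
    [0.5,0,0,0,0],
    [0.5,0,0,0,0],
  ],
)

```text
t: 21.15
position: [0.4697, 0.3547, 0.1936]
tcp_rot: [0.706, 0.708, 0.001, 0.001]
ft_force: [-0.3, 0.8, 0.4]
gripper_width: 0.0425
```

Run:
```python
from h import *
from m1 import ang
s=telemetry.get_obs();print(s['position'],ang(s),s['qd'].round(3),s['ft_force'])
im,d,i=shot('wrist','w16.png');np.savez('w16.npz',im=im,d=d,**{k:np.array(v) for k,v in i.items()})
```

```text
[0.46965761 0.35469654 0.19362057] 90.2239193813671 [ 0.007 -0.018 -0.022 -0.    -0.002 -0.003] [-0.31094933  0.79253696  0.36444601]
```

View pics/w16.png

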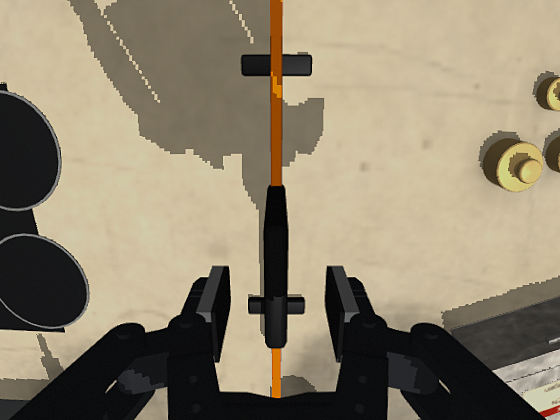

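Emit:
carry_out(
  plan=[
    [0.5,0,0,-0.015,0],
    [0.5,0,0,-0.007,0],
    [0.5,0,0,0,0],
    [0.5,0,0,0,0],
    [0,0,0,0,0],
    [0,0,0,0,0],
    [0,0,0,0,0],
    [0,0,0,0,0],
    [0,0,0,0,0],
    [0,0,0,0,0],
  ],
  force=70,
)

```text
t: 22.03
position: [0.4686, 0.3552, 0.1708]
tcp_rot: [0.705, 0.709, 0.001, 0.0]
ft_force: [-0.3, -0.9, 4.1]
gripper_width: 0.0093
```

Run:
```python
from h import *
from m1 import ang
s=telemetry.get_obs();print(s['position'],ang(s),s['gripper_width'],s['ft_force'])
im,d,i=shot('wrist','w17.png');np.savez('w17.npz',im=im,d=d,**{k:np.array(v) for k,v in i.items()})
```

```text
[0.46859657 0.35522799 0.170779  ] 90.32392431091151 0.009292560013800931 [-0.29220238 -0.89823384  4.07208416]
```

View pics/w17.png

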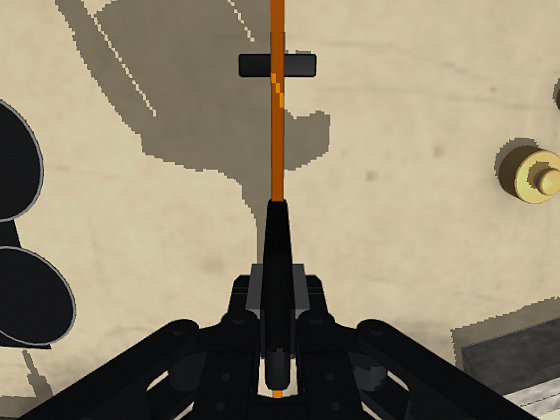

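Emit:
carry_out(
  plan=[
    [0,0,0,0.008,0],
    [0,0,0,0.015,0],
    [0,0,0,0.025,0],
    [0,0,0,0.03,0],
    [0,0,0,0.03,0],
    [0,0,0,0.03,0],
    [0,0,0,0.02,0],
    [0,0,0,0.012,0],
    [0,0,0,0,0],
  ],
)

```text
t: 22.83
position: [0.4691, 0.3554, 0.3432]
tcp_rot: [0.705, 0.709, 0.003, 0.001]
ft_force: [-0.4, 0.9, -1.8]
gripper_width: 0.0089
```

Emit:
carry_out(
  plan=[
    [0,0.005,-0.01,0,-3],
    [0,0.008,-0.02,0,-5],
    [0,0.01,-0.028,0,-7],
    [0,0.01,-0.028,0,-7],
    [0,0.01,-0.028,0,-7],
    [0,0.01,-0.028,0,-7],
    [0,0.01,-0.028,0,-7],
    [0,0.01,-0.028,0,-7],
    [0,0.01,-0.028,0,-7],
    [0,0.01,-0.028,0,-7],
    [0,0.01,-0.028,0,-7],
    [0,0.008,-0.022,0,-6],
  ],
)

```text
t: 23.83
position: [0.5784, 0.0487, 0.3367]
tcp_rot: [0.994, 0.113, -0.003, 0.0]
ft_force: [0.6, 0.5, -2.0]
gripper_width: 0.0093
```

Emit:
carry_out(
  plan=[
    [0,0.007,-0.018,0,-4.5],
    [0,0.003,-0.01,0,-2.5],
    [0,0,0,0,0],
    [0,0,0,0,0],
    [0,0,0,0,0],
  ],
)

```text
t: 24.25
position: [0.5883, 0.0236, 0.3381]
tcp_rot: [0.998, 0.056, -0.002, -0.001]
ft_force: [0.1, 0.2, -2.1]
gripper_width: 0.0089
```

```bash
cat > st.py <<'E'
from h import *
from m1 import ang
import sys
s=telemetry.get_obs();print(s['t'],s['position'].round(4),'ang',ang(s).round(2),s['gripper_width'],s['ft_force'].round(1))
w=s['position'][:2]-[.6992,.0228];print('local',w@[.9955,.0949],w@[-.0949,.9955])
for n in sys.argv[2:]:
    im,d,i=shot(n,sys.argv[1]+n[0]+'.png');np.savez(sys.argv[1]+n[0]+'.npz',im=im,d=d,**{k:np.array(v) for k,v in i.items()})
E
python3 st.py b18 wrist scene top
```

```text
24.25 [0.5883 0.0236 0.3381] ang 6.4 0.00891119323644557 [ 0.1  0.2 -2.1]
local -0.11036737455165171 0.011338004460529369
```

View pics/b18w.png

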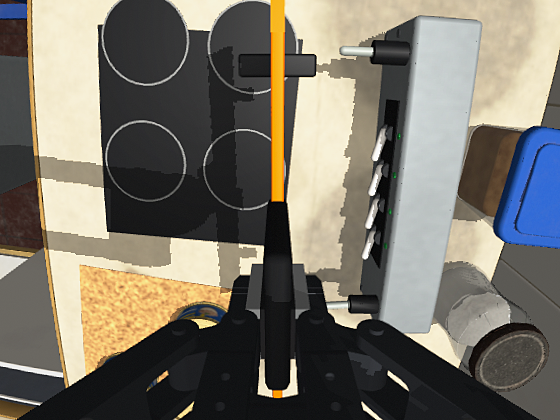

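View pics/b18s.png

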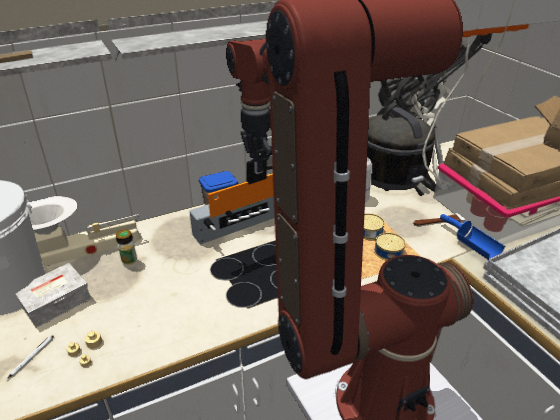

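View pics/b18t.png

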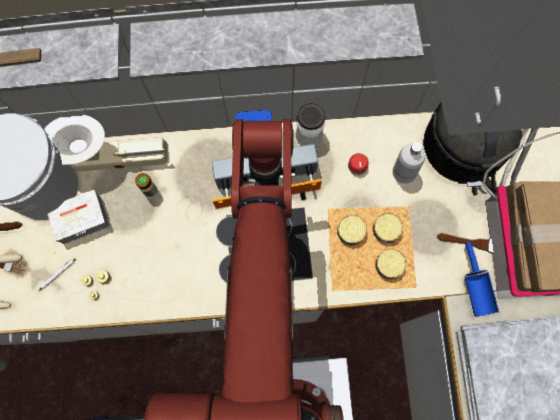

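Run:
```python
from wl import *
im,d,i=ld('b18w.npz')
c=im[0:340,200:480];cv2.imwrite('pics/b18z.png',cv2.resize(c,None,fx=1.75,fy=1.75,interpolation=cv2.INTER_CUBIC)[:,:,::-1])
hsv=cv2.cvtColor(im,cv2.COLOR_RGB2HSV)
m=(hsv[...,0]<25)&(hsv[...,1]>190)&(hsv[...,2]>120)
pts=[]
for v in range(2,200,8):
    r=np.where(m[v,255:305])[0]+255
    if len(r): pts.append((r.mean(),v))
z=.338-.1708+.076
w=onz(i,pts,z);f=np.polyfit(w[:,1],w[:,0],1);print('plate ang',np.degrees(np.arctan(-f[0])),'x at y=.0236',np.polyval(f,.0236),'at .14',np.polyval(f,.14))
print('cloud z',np.median(cloud(i,d)[20:180,276:280,2]), pts[0],pts[-1])
print('box rear-top edge etc; left tip', onz(i,[(341,50)],.083))
```

```text
plate ang 6.233151353170137 x at y=.0236 0.5889515480517136 at .14 0.5762383132978365
cloud z 0.2430126707823177 (np.float64(277.0), 2) (np.float64(277.0), 194)
box rear-top edge etc; left tip [[0.62931145 0.14227612 0.083     ]]
```

View pics/b18z.png

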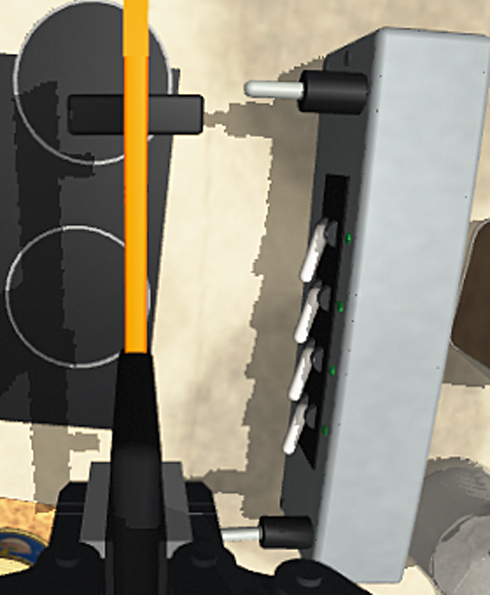

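Run:
```python
from wl import *
im,d,i=ld('b18w.npz')
P=cloud(i,d)
for u in (250,262,292,302):
    col=P[:,u,2]; vs=np.where((col[:140]>.15)&(col[:140]<.2))[0]
    print(u,vs.min(),vs.max(),onz(i,[(u,vs.min()),(u,vs.max()+1)],.1752).round(4).tolist(),np.median(col[vs]))
a=np.radians(6.23)
w=onz(i,[(250,65.2),(302,65.2)],.1752).mean(0)
yh=np.array([-np.sin(a),np.cos(a)]);print((w[:2]-[.5883,.0236])@yh)
```

```text
250 54 76 [[0.5611, 0.1236, 0.1752], [0.5624, 0.1102, 0.1752]] 0.17505714644049283
262 54 76 [[0.5683, 0.1243, 0.1752], [0.5697, 0.111, 0.1752]] 0.17501150785941966
292 54 76 [[0.5864, 0.1264, 0.1752], [0.588, 0.113, 0.1752]] 0.17467591962489223
302 54 76 [[0.5924, 0.1271, 0.1752], [0.5941, 0.1137, 0.1752]] 0.17474017004244088
0.09585784425682779
```

Emit:
carry_out(
  plan=[
    [0,0.001,-0.012,0,-0.8],
    [0,0,0,-0.02,0],
    [0,0,0,-0.03,0],
    [0,0,0,-0.03,0],
    [0,0,0,-0.03,0],
    [0,0,0,-0.02,0],
    [0,0,0,-0.01,0],
    [0,0,0,-0.004,0],
    [0,0,0,0,0],
    [0,0,0,0,0],
    [0,0,0,0,0],
  ],
)

```text
t: 25.32
position: [0.5917, 0.0107, 0.1984]
tcp_rot: [0.999, 0.048, 0.002, 0.0]
ft_force: [-0.5, 1.0, -1.4]
gripper_width: 0.0094
```

```bash
python3 st.py b19 wrist scene
```

```text
25.3167 [0.5917 0.0107 0.1984] ang 5.53 0.00944160260747301 [-0.5  1.  -1.4]
local -0.10811852417363356 -0.0018370987654084125
```

View pics/b19w.png

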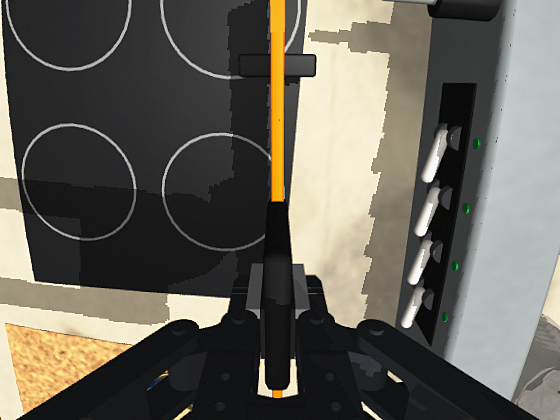

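Emit:
carry_out(
  plan=[
    [0,0.01,0.002,-0.003,0],
    [0,0.01,0.001,-0.003,0],
    [0,0.01,0.001,0,0],
    [0,0,0,0,0],
    [0,0,0,0,0],
    [0,0,0,0,0],
  ],
)

```text
t: 25.92
position: [0.6202, 0.015, 0.1897]
tcp_rot: [0.999, 0.048, -0.0, -0.0]
ft_force: [0.8, -0.3, -2.5]
gripper_width: 0.0088
```

```bash
python3 st.py b20 wrist scene;python3 - <<'E'
from wl import *
im,d,i=ld('b20s.npz')
cv2.imwrite('pics/b20sz.png',cv2.resize(im[160:270,170:320],None,fx=5,fy=5,interpolation=cv2.INTER_CUBIC)[:,:,::-1])
E
```

```text
25.9167 [0.6202 0.015  0.1897] ang 5.53 0.008823131081696852 [ 0.8 -0.3 -2.5]
local -0.07937828212518536 -0.0002822433926547267
```

View pics/b20w.png

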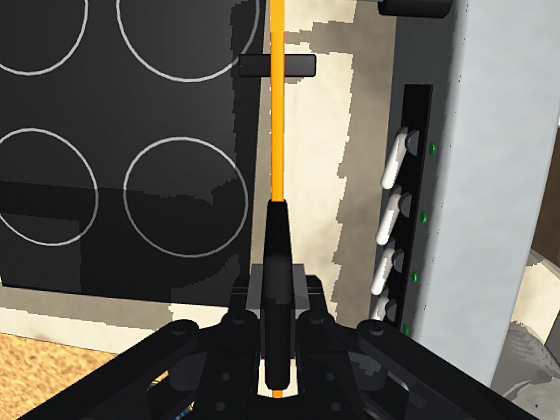

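View pics/b20sz.png

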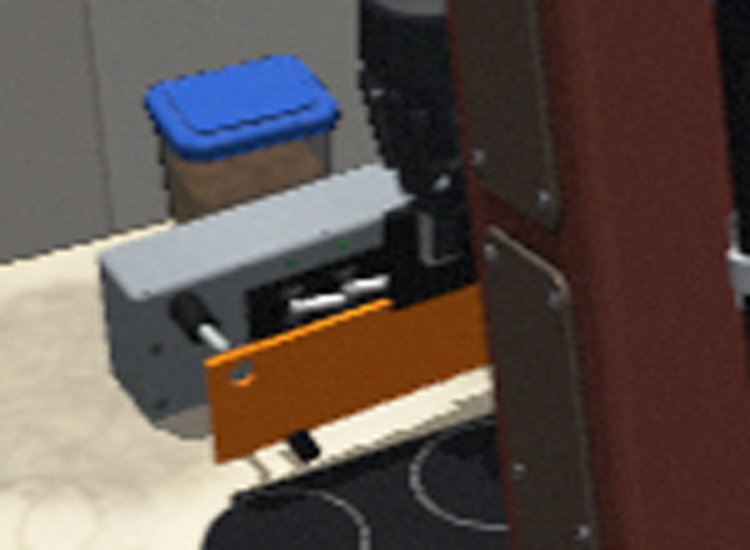

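Run:
```python
from wl import *
im,d,i=ld('b20s.npz')
a=np.radians(5.36);yh=np.array([-np.sin(a),np.cos(a)])
g=np.array([.6202,.015])+.0009*yh
hole=np.r_[g+.125*yh,.1897-.1708+.062]
print('hole pred',hole,proj(i,hole)/1, 'zoom',(proj(i,hole)-[170,160])*5)
for X in ([.6286,.1419,.083],[.657,.1446,.081]):
    print('pin',(proj(i,X)-[170,160])*5)
```

```text
hole pred [0.60843927 0.14034949 0.0809    ] [[217.2817235  234.45185059]] zoom [[236.40861748 372.25925293]]
pin [[221.07831015 350.8482493 ]]
pin [[199.7999077  328.47070958]]
```

Emit:
carry_out(
  plan=[
    [0,0,0,0.001,0],
    [0,0.006,0,0,0],
    [0,0.006,0.001,0,0],
    [0,0.006,0.001,0,0],
    [0,0.006,0,0,0],
    [0,0,0,0,0],
    [0,0,0,0,0],
  ],
)

```text
t: 26.6
position: [0.6447, 0.0169, 0.191]
tcp_rot: [0.999, 0.048, 0.0, 0.0]
ft_force: [0.5, -0.7, -2.0]
gripper_width: 0.0092
```

```bash
python3 st.py b21 wrist scene;python3 - <<'E'
from wl import *
im,d,i=ld('b21s.npz')
cv2.imwrite('pics/b21sz.png',cv2.resize(im[190:260,190:290],None,fx=7,fy=7,interpolation=cv2.INTER_CUBIC)[:,:,::-1])
E
```

```text
26.6 [0.6447 0.0169 0.191 ] ang 5.53 0.009152151033510346 [ 0.5 -0.7 -2. ]
local -0.054796637545951085 -0.0006770365681716985
```

View pics/b21sz.png

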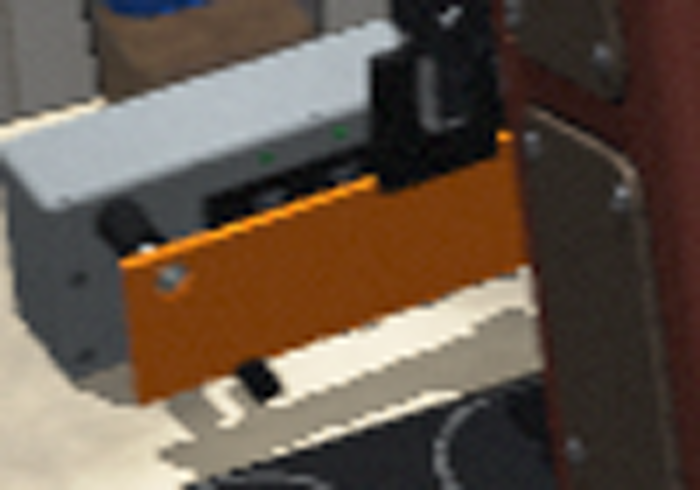

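The pin tip shows inside the left hole at zoom (172,272), and the force is near zero. I'll push on.

Emit:
carry_out(
  plan=[
    [0,0.006,0.001,0,0],
    [0,0.006,0,0,0],
    [0,0.005,0.001,0,0],
    [0,0,0,0,0],
    [0,0,0,0,0],
  ],
)

```text
t: 27.12
position: [0.6616, 0.019, 0.1911]
tcp_rot: [0.999, 0.048, 0.0, 0.0]
ft_force: [-0.3, -0.2, -2.2]
gripper_width: 0.0094
```

```bash
python3 st.py b22 wrist scene;python3 - <<'E'
from wl import *
im,d,i=ld('b22s.npz')
cv2.imwrite('pics/b22sz.png',cv2.resize(im[190:260,190:290],None,fx=7,fy=7,interpolation=cv2.INTER_CUBIC)[:,:,::-1])
E
```

```text
27.1167 [0.6616 0.019  0.1911] ang 5.53 0.009378594296599834 [-0.3 -0.2 -2.2]
local -0.03775893178175251 -0.0002615370189439346
```

View pics/b22sz.png

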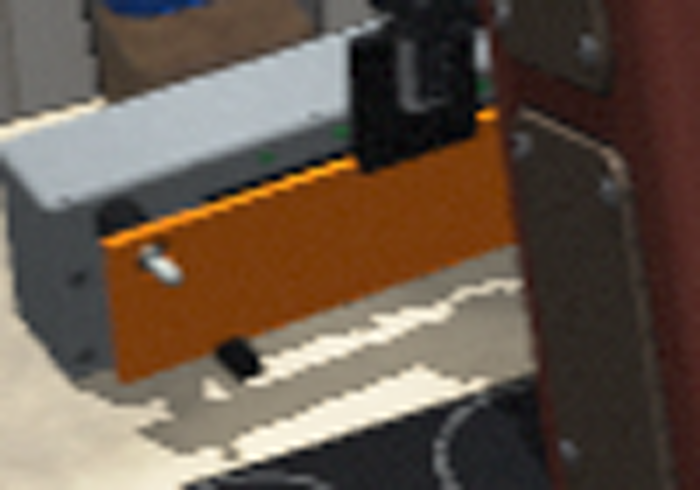

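View pics/b22w.png

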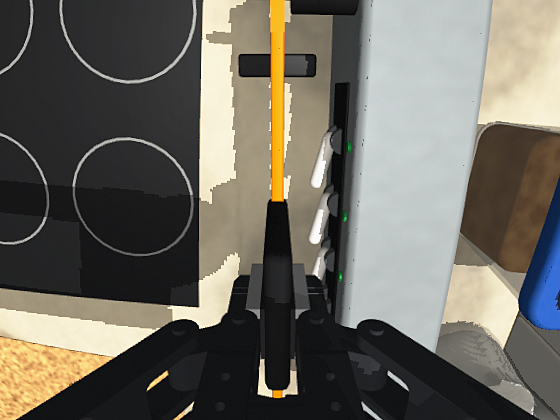

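Emit:
carry_out(
  plan=[
    [0,0,0,-0.002,0],
    [0,0,0,-0.002,0],
    [0,0,0,-0.001,0],
    [0,0,0,0,0],
    [0,0,0,0,0],
  ],
)

```text
t: 27.63
position: [0.661, 0.0189, 0.1858]
tcp_rot: [0.999, 0.048, -0.0, -0.0]
ft_force: [0.5, -0.1, -1.9]
gripper_width: 0.0092
```

Emit:
carry_out(
  plan=[
    [0.2,0,0,0,0],
    [0.3,0,0,0,0],
    [0.4,0,0,0,0],
    [0.4,0,0,0,0],
    [0.4,0,0,0,0],
  ],
)

```text
t: 28.05
position: [0.6615, 0.0189, 0.1864]
tcp_rot: [0.999, 0.048, 0.0, 0.0]
ft_force: [-0.4, 0.1, 0.4]
gripper_width: 0.0342
```

```bash
python3 st.py b23 wrist scene;python3 - <<'E'
from wl import *
im,d,i=ld('b23s.npz')
cv2.imwrite('pics/b23sz.png',cv2.resize(im[190:260,190:290],None,fx=7,fy=7,interpolation=cv2.INTER_CUBIC)[:,:,::-1])
E
```

```text
28.05 [0.6615 0.0189 0.1864] ang 5.52 0.0342481172997681 [-0.4  0.1  0.4]
local -0.0379490532981547 -0.0003133570574053451
```

View pics/b23sz.png

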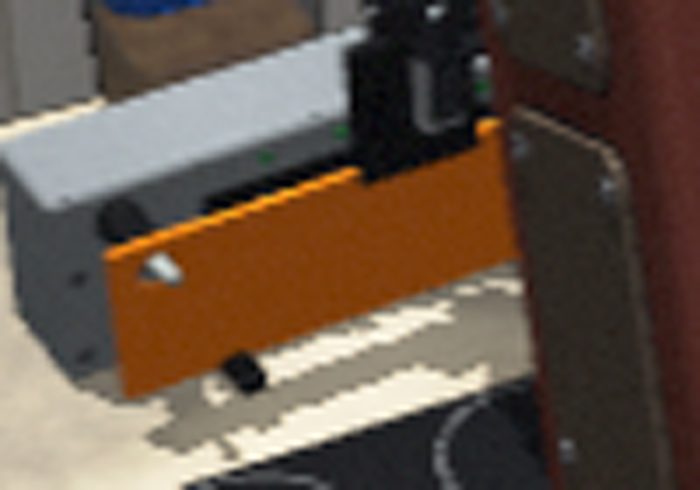

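View pics/b23w.png

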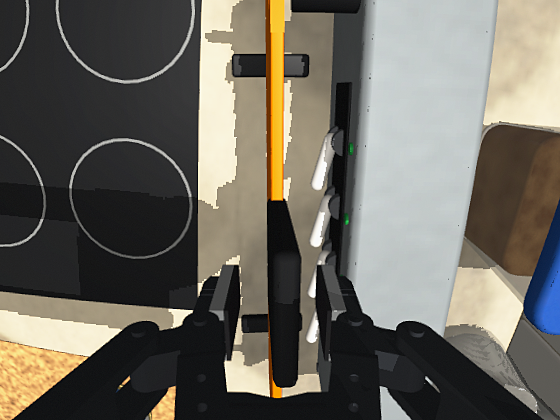

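Emit:
carry_out(
  plan=[
    [0.4,0,0,0.01,0],
    [0.4,0,0,0.02,0],
    [0.4,0,0,0.025,0],
    [0.4,0,0,0.03,0],
    [0.4,0,0,0.03,0],
    [0.4,0,0,0.03,0],
    [0.4,-0.01,0,0.03,0],
    [0.4,-0.03,0,0,0],
    [0.4,-0.03,0,0,0],
    [0.4,-0.03,0,0,0],
    [0.4,0,0,0,0],
    [0.4,0,0,0,0],
  ],
)

```text
t: 29.15
position: [0.5599, 0.0191, 0.3616]
tcp_rot: [0.999, 0.048, 0.0, 0.0]
ft_force: [0.6, -0.9, 0.1]
gripper_width: 0.0339
```

```bash
python3 st.py b24 wrist scene top; python3 m1.py a24
```

```text
29.15 [0.5599 0.0191 0.3616] ang 5.52 0.033891891287702605 [ 0.6 -0.9  0.1]
local -0.13901885089787988 0.009514058010856516
29.3 [0.5623 0.0188 0.362 ] 5.52 [-0.2  0.1 -0.3] 0.034080194088750126 [-0.09  0.04  1.7  -0.    1.4  -0.19]
top [375 213  28  29 641] circ [ 0.5109 -0.3209  0.04  ] r 0.0431 cen [ 0.511  -0.3216  0.04  ]
top [338 215  30  29 667] circ [ 0.5141 -0.2152  0.04  ] r 0.0433 cen [ 0.5138 -0.2148  0.04  ]
top [377 248  29  30 677] circ [ 0.4043 -0.3156  0.04  ] r 0.0437 cen [ 0.4047 -0.3164  0.04  ]
wrist [232 309  26  51 858] circ [ 0.5313 -0.2129  0.04  ] r 0.0336 cen [ 0.5422 -0.2134  0.04  ]
wrist [225 369  26  23 403] circ [ 0.5374 -0.2935  0.04  ] r 0.0236 cen [ 0.5351 -0.2966  0.04  ]
```

View pics/b24w.png

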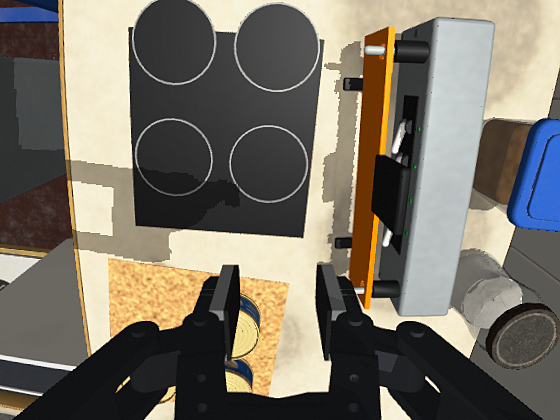

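View pics/b24t.png

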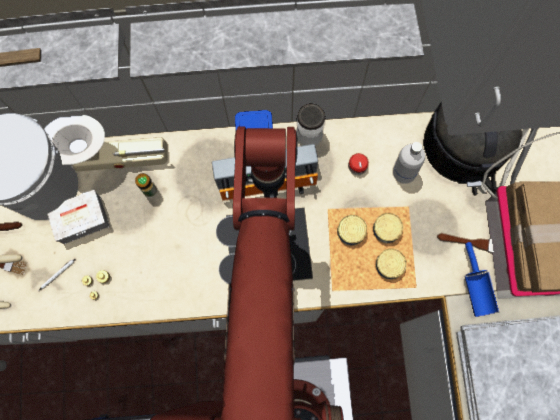

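Run:
```python
from wl import *
im,d,i=ld('b24w.npz');P=cloud(i,d)
hsv=cv2.cvtColor(im,cv2.COLOR_RGB2HSV);v,u=np.mgrid[:420,:560]
m=(hsv[...,0]<22)&(hsv[...,1]>170)&(u>350)&(u<400)&(v<310)&(d>0)
X=P[m]; w=X[:,:2]-[.6992,.0228]; lx=w@[.9955,.0949];ly=w@[-.0949,.9955]
for a in np.arange(.02,.10,.01):
    k=(X[:,2]>=a)&(X[:,2]<a+.01); 
    if k.sum()>5: print(round(a,2),k.sum(),'lx',np.median(lx[k]).round(4),lx[k].min().round(4),lx[k].max().round(4))
print('ly',np.percentile(ly,[.5,99.5]),'z',np.percentile(X[:,2],[1,99.5]))
k=X[:,2]>.083; f=np.polyfit(ly[k],lx[k],1);print('skew rad',f)
t=(P[...,2]>.115)&(P[...,2]<.16)&(u>365)&(u<412)&(v>140)&(v<240)&(d>0)
X=P[t];w=X[:,:2]-[.6992,.0228];print('tab lx',np.median(w@[.9955,.0949]),'ly',np.percentile(w@[-.0949,.9955],[1,99]),X[:,2].max())
```

```text
0.02 480 lx -0.0447 -0.0455 -0.0433
0.03 638 lx -0.044 -0.0452 -0.0425
0.04 698 lx -0.0433 -0.0445 -0.042
0.05 733 lx -0.0426 -0.0437 -0.0412
0.06 820 lx -0.0418 -0.0429 -0.0032
0.07 821 lx -0.0411 -0.0422 -0.0305
0.08 1343 lx -0.0398 -0.0428 -0.0309
0.09 259 lx -0.0377 -0.0422 -0.0342
ly [-0.14091303  0.14402116] z [0.02129728 0.09118351]
skew rad [-0.00362743 -0.03845326]
tab lx -0.038030636045558903 ly [-0.02724871  0.03074659] 0.15040236227632364
```

```bash
python3 -c "
from cell import robot; print(robot.hand_in())"
```

```text
the job is handed in; nothing more can be done
None
```

The job is done and handed in at about t = 29 s; `hand_in` reports no verdict, so the results below are from my own last camera checks.

- **Toggles:** I switched off all four with one drag of the closed fingers from left to right. All four rods were seen folded right before the fingers left the bank, and again in a later wrist view.
- **Tins:** Three tins were present. I pushed each one along the worktop onto the cork mat. Their last measured centres are (0.511, -0.321), (0.514, -0.215) and (0.404, -0.316), each at least 10 mm inside the mat's edges. None was lifted or tipped.
- **Guard:** It hangs with both pins through its holes. The holes are within about 2 mm of the pins' middle in x and y and about 3 mm below it. The skew is under 0.01 rad and the lean about 0.07 rad.
- **Other items:** The robot was clear of everything. The spice jar, timer and bottle look unmoved in the final top view; I did not measure them.

No check failed. The top and wrist cameras disagreed by 2–4 mm on tin positions, within the margins.

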